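# Load the drive dock and lock it

## Robot

A 6-joint arm with a two-finger parallel gripper is mounted at the origin on the work surface. World frame = base frame: x ahead of the robot, y to its left, z up, the work surface at z = 0. Lengths are in m, angles in rad, forces in N, time in s.
With the tool pointing down it reaches from about 0.25 to 0.725 m from the base axis. Payload 4 kg.
Tool frame: the origin (TCP) lies on the centre line of the jaws, within the pads' length; the fingertips stand 22 mm ahead of it and the grasp point (between the pads) lies 3 mm ahead of it (bot.tip_reach is the distance from the TCP to the fingertips, in m); z points along the fingers, y is the line along which they close (so a half turn about z gives the same grasp; the last joint's range is limited). The gripper opens to 85 mm and grips with 20 to 120 N. Pads are 22 mm wide; open, the fingers measure 114 mm over their backs; the gripper's body (76 mm by 85 mm) begins 54 mm behind the grasp point. The pads swing forward as they close: fully open they stand 13 mm farther back than shut.
Start: joints at [-1.299, 0.241, 0.005, 1.335, 0, 1.571], TCP at [0.134, -0.482, 0.218] pointing down, gripper open.
Joint ranges: [-2.72, 2.72], [-1.05, 1.87], [-1.09, 1.28], [-1.99, 2.15], [-1.42, 1.44], [-3.14, 3.14]. Speed limits (rad/s): [2.79, 2.79, 3.14, 3.14, 3.14, 3.14].

## Interface

Orientations are given as a unit quaternion [x, y, z, w].
In Python, from workcell import bot gives the robot as it stands. The module is installed in compiled form; this text tells all that it offers.
- The arm moves only by the tool apply_moves, never from a script. Its argument "commands" is a list of rows, each a list of 4 numbers: the shift along the tool's x, y, z scaled (see below), then the turn about the tool's z scaled (see below). In form: [[tx, ty, tz, roll], ...]. A call has exactly 5 rows; each row shifts and turns the commanded pose from where the row before left it, along the tool's axes as they then stand; what a row does not reach is not made up. The controller multiplies each number of a shift by 20 mm and each number of a turn by 60 degrees. A row lasts 1/12 s, in which the tool goes at most 41.7 mm and 7.16 degrees, less where a joint would pass 70% of its speed; a pose out of reach is approached as far as the arm can. A call with a number of a shift or a turn outside -1 to 1 is refused whole. A call with a gripper value outside its range is refused whole. "claw" is the closure, from 0 (fully open) to 1 (shut), set as the call begins (left out, the last holds). The fingers move at their own pace and stop on an object; the grip force is fixed at half the most. Time passes only in rows, so rows that do not move let the fingers close, or fill a call up. It gives the time, the measured TCP pose, the force, the opening and the grip force at its end, in the units of the state.
- bot.get_obs(): the state, without advancing time (a new reading comes with each control period).
- bot.camera(name): name is "scene" or "top" or "wrist"; returns a dict with "image" (384x512x3 uint8, blue, green, red), "camera_matrix" (3x3 intrinsics, pixels), "R" (3x3) and "t" (3): a world point X has camera coordinates R X + t. Camera axes: x right, y down, z forward; pixel columns grow to the right and rows downward; lengths in m; the calibration is good to about 2 mm. A picture is of the moment at which its call begins. There is no depth.
- bot.job_done(): hands the job in; it is judged then, once.
The state is a dict: "clock": time; "joint_pos": joint angles; "joint_vel": joint speeds; "tau": joint torques, N m; "eef_pos": TCP position; "tool_rot": TCP orientation; "ft_force": force on the tool from outside, world axes, zero at the start; "ft_torque": the same for the moment, N m; "grip_width": finger opening in m; "grasp_force": force on a finger pad.
Only numpy, scipy, OpenCV 4.12 (cv2) and the standard library are available. Lean on these libraries where they do the work, as an engineer would, in place of code of your own. Each camera call takes 0.05 s, during which the arm holds its last target. There are 200 camera calls.

## Task

Use the socket key to turn the dock's lock screw open, so that the steel rail across the bays drops. Slide every loose blue drive on the console fully home into its own bay, one after another starting from the bay next to the lock and skipping none. Then turn the lock shut again with the key, stand the key upright back on the middle of its cork pad, and leave the glass jar and the hex key stand alone.

Things in the scene. Friction and masses are not known exactly. Their poses are not given: they have to be found in the camera images.
- dock: low white drive dock fixed to the console, 339 wide (y), 181 deep (x), 36 mm high. Origin at table level under the bays' mouth line, midway across the width; x points into the bays, y towards the lock end. Four bays side by side, 7 mm dividers between. The lock housing fills its +y end (y = 109 to 169, x = 0 to 118, flat top 36 mm up)
- bay_1 (a point): middle of the mouth of bay 1 (next to the lock), on the bay floor, 12 mm above the table; axes as the dock's. Each bay is 61 wide, 18 high, 112 mm deep to its back stop: a drive pushed home has its rear end flush with the mouth, its centre at x = 57 mm. The clear roof (top 36 mm up) begins 14 mm behind the mouth, leaving room to push the drive home with closed fingers
- bay_2 (a point): mouth of bay 2 of the dock (next after bay 1, away from the lock): the point in the middle of the mouth, on the bay floor; axes as the dock's
- bay_3 (a point): mouth of bay 3 of the dock (next after bay 2, away from the lock): the point in the middle of the mouth, on the bay floor; axes as the dock's
- bay_4 (a point): mouth of bay 4 of the dock (next after bay 3, away from the lock): the point in the middle of the mouth, on the bay floor; axes as the dock's
- rail_top (a point): middle of the top of the steel retaining rail, 7 mm thick, which runs along y before all the mouths (dock x = -3 to -10 mm). Its top is 9 mm above the bay floor when locked and blocks the bays, 1 mm below the floor when open; the lock screw moves it
- sill (a point): middle of the top of the loading sill in front of the rail, level with the bay floor (12 mm above the table), dock x = -11 to -63 mm, as wide as the four bays
- lock (a joint): lock screw, hinge on a vertical axis, rad: 0 = locked (rail up, bar of the head along the dock's x), 1.2 = open (rail down), turned counter-clockwise from above to open; both ends are stops; it stays where it is left and needs about 0.1 N m
- lock_head (a point): top centre of the lock screw's head, on its axis, 48 mm above the table. The head is a steel bar 30 long x 10 wide x 12 mm high on the flat top of the housing; x of this point lies along the bar and turns with the screw
- key: socket key standing on its foot, 150 g: steel foot 60 (x) x 48 (y) x 20 mm high with a socket underneath, 36 (x) x 15 (y) x 15 mm deep, that fits over the lock head's bar; above it an upright black grip slab 64 long (x) x 18 thick (y), 20 to 58 mm up, pinched across its thickness. Origin at the centre of its underside. Seated on the lock, the foot rests on the housing's top
- pad: square cork pad 100 x 100 x 4 mm fixed to the console, where the key stands; origin at the centre of its underside
- drive_1: blue flat portable drive, a slab 110 long (x) x 58 wide (y) x 14 thick (z) mm, about 160 g; all drives are alike and either end may go in first; origin at the centre of its underside. May be absent
- drive_2: blue flat portable drive, a slab 110 long (x) x 58 wide (y) x 14 thick (z) mm, about 160 g; all drives are alike and either end may go in first; origin at the centre of its underside. May be absent
- drive_3: blue flat portable drive, a slab 110 long (x) x 58 wide (y) x 14 thick (z) mm, about 160 g; all drives are alike and either end may go in first; origin at the centre of its underside. May be absent
- jar: bystander: glass jar with steel cap, 70 mm across, 100 mm high, behind the dock; origin at the centre of its underside
- hex_set: bystander: black stand 45 x 110 x 30 mm with upright steel hex keys, up to 125 mm high, behind the dock; origin at the centre of its underside
Things that resemble listed ones, but are neither listed nor needed, are in the scene too. Leave any turquoise look-alike of the drive_2 alone.

How it is judged:
By the outcome, as a careful person would: the job done as asked, in the order asked, and still so for the second after the job is handed in, with the robot touching nothing.
Of drive_1, drive_2, drive_3 only 2 to 3 are there at a start; the rules pass over those that are not, and their reading is None.
At some moment in a run one of drive_1, drive_2, drive_3 may be knocked a few centimetres aside while the robot is not near it.
Once in a run the grip may slacken for a moment while it holds something.
It also fails if it takes over 210 s, if anything falls off the work surface, if the arm or the gripper's body presses on something with over 40 N, if the wrist force passes 120 N, or if a joint passes its speed limit or range.

## Working session

There is one attempt and no reset: what is moved stays moved. The work goes in short steps, Python scripts to look and compute and a tool call to move; the robot and the scene stay as the last step left them, time stands still between calls to the robot, and variables do not carry over. Pictures are saved under pics/ and viewed, at most 14 in all, crops included, and the job is handed in when it is done.

Besides the shell and the picture viewer there is one more tool, called after "Request:" by a JSON object that holds its "api" and its "payload", one argument or row to a line. apply_moves: Moves the arm, as the interface text tells. Shifts and turns lie within -1 to 1; 1 stands for 20 mm of shift or 60 degrees of turn. Its arguments: {"type":"object","properties":{"commands":{"type":"array","items":{"type":"array","items":{"type":"number","minimum":-1,"maximum":1}}},"claw":{"type":"number"}},"required":["commands"]}

```bash
mkdir -p pics; ls
cat > h.py <<'E'
import numpy as np, cv2
from workcell import bot
from scipy.spatial.transform import Rotation as Rn
def snap(n,f,crop=None,k=1):
    c=bot.camera(n); im=c["image"]; np.savez("pics/"+f+".npz",im=im,K=c["camera_matrix"],R=c["R"],t=c["t"])
    if crop: x0,y0,x1,y1=crop; im=im[y0:y1,x0:x1]
    if k!=1: im=cv2.resize(im,None,fx=k,fy=k,interpolation=cv2.INTER_CUBIC)
    cv2.imwrite("pics/"+f+".png",im); return c
def load(f):
    d=np.load("pics/"+f+".npz"); return {"image":d["im"],"camera_matrix":d["K"],"R":d["R"],"t":d["t"]}
def ray(c,uv,z):
    d=c["R"].T@np.linalg.inv(c["camera_matrix"])@np.array([uv[0],uv[1],1.]); o=-c["R"].T@c["t"]
    return o+d*(z-o[2])/d[2]
def proj(c,X):
    p=c["camera_matrix"]@(c["R"]@np.array(X,float)+c["t"]); return p[:2]/p[2]
def st():
    o=bot.get_obs(); r=Rn.from_quat(o["tool_rot"]).as_matrix()
    print("t",round(o["clock"],2),"p",np.round(o["eef_pos"],4),"yaw_x",round(np.degrees(np.arctan2(r[1,0],r[0,0])),2),"z",np.round(r[:,2],3),"w",round(o["grip_width"],4),"q6",round(o["joint_pos"][5],2),"F",np.round(o["ft_force"],1))
    return o
E
python3 - <<'E'
from h import *
st()
for n in("top","scene"):
    c=snap(n,n+"0",k=1.5); print(n,-c["R"].T@c["t"])
E
```

```text
pics
t 0.0 p [ 0.1341 -0.481   0.2171] yaw_x 15.57 z [-0.001  0.002 -1.   ] w 0.0855 q6 1.57 F [-0.4 -0.2 -0.3]
top [0.36666653 0.05906791 1.3236848 ]
scene [1.07463689 0.52973454 0.73652779]
```

View pics/top0.png

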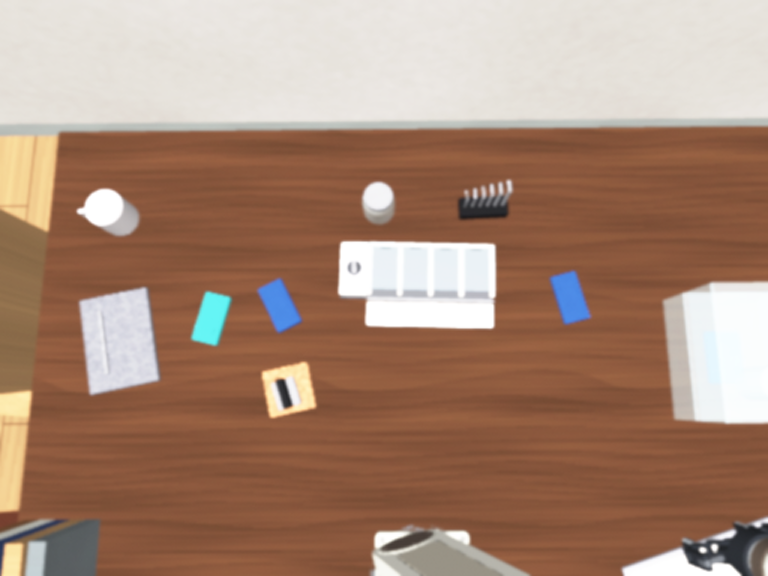

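View pics/scene0.png

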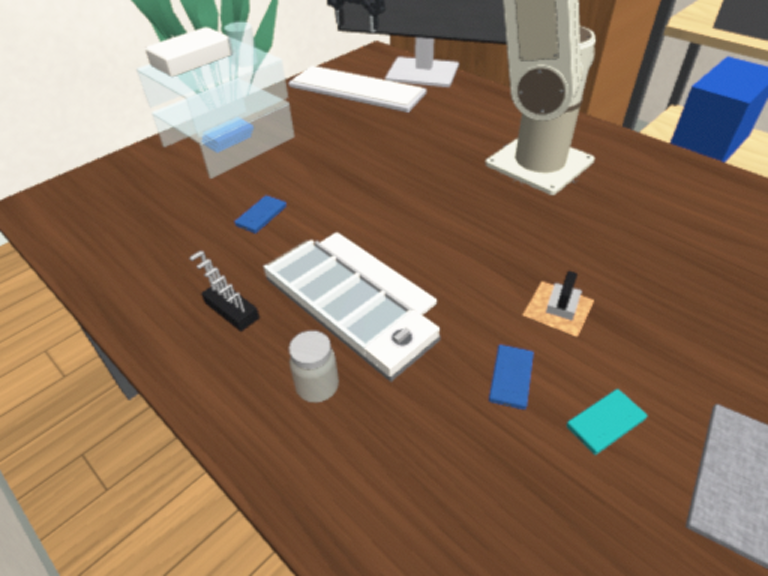

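Top view (1.5x pixels) shows the dock at (418,270) with its lock at (354,268), the key on the cork pad at (287,391), the jar at (378,200) and the hex stand at (483,205). Drive candidates:
- **Blue slab at (279,305):** fits the description of a drive.
- **Blue slab at (570,297):** also fits.
- **Turquoise slab at (211,318):** the look-alike, to be left alone.
- **Pale blue item in the clear box, scene (228,135):** needs checking.

I'll confirm these in one enlarged crop and measure them.

Run:
```python
from h import *
t=load("top0"); s=load("scene0")
a=cv2.resize(t["image"][150:290,110:340],(800,487),interpolation=cv2.INTER_CUBIC)[:, :]
b=cv2.resize(s["image"][10:125,85:205],None,fx=2.5,fy=2.5,interpolation=cv2.INTER_CUBIC)
c=cv2.resize(t["image"][170:300,360:512],None,fx=2.2,fy=2.2,interpolation=cv2.INTER_CUBIC)
o=np.zeros((290,800,3),np.uint8); o[:b.shape[0],:b.shape[1]]=b[:290]; o[:286,340:340+c.shape[1]]=c
cv2.imwrite("pics/c1.png",np.vstack([a[:310],o]))
hsv=cv2.cvtColor(t["image"],cv2.COLOR_BGR2HSV)
m=cv2.inRange(hsv,(100,120,80),(125,255,255))
for k in cv2.findContours(m,0,2)[0]:
    if cv2.contourArea(k)>100:
        r=cv2.minAreaRect(k); P=[ray(t,p,.014)for p in cv2.boxPoints(r)]
        e=P[1]-P[0],P[2]-P[1]; L=max(e,key=np.linalg.norm)
        print("blue",r[0],np.round(np.mean(P,0),4),[round(np.linalg.norm(x),4)for x in e],np.degrees(np.arctan2(L[1],L[0])))
for nm,uv,z in [("lock",(354/1.5,268/1.5),.048),("lk hsg tl",(341/1.5,242/1.5),.036),("tr",(496/1.5,244/1.5),.036),("bl",(338/1.5,296/1.5),.036),("br",(495/1.5,298/1.5),.036),("pad",(289/1.5,390/1.5),.004),("key",(285/1.5,393/1.5),.058)]: print(nm,np.round(ray(t,uv,z),4))
print("boxblue", ray(s,(228/1.5,135/1.5),.02),ray(s,(205/1.5,137/1.5),.02),ray(s,(250/1.5,130/1.5),.02))
```

```text
blue (186.00001525878906, 203.5) [0.5721 0.3105 0.014 ] [np.float64(0.0548), np.float64(0.1069)] -152.70670090989555
blue (379.5000305175781, 198.00003051757812) [ 0.5853 -0.3345  0.014 ] [np.float64(0.0573), np.float64(0.1084)] -165.4740964390719
lock [0.6475 0.142  0.048 ]
lk hsg tl [0.7096 0.172  0.036 ]
tr [ 0.7021 -0.1729  0.036 ]
bl [0.5877 0.1776 0.036 ]
br [ 0.5804 -0.1657  0.036 ]
pad [0.3865 0.2853 0.004 ]
key [0.3796 0.2842 0.058 ]
boxblue [ 0.44798022 -0.65400498  0.02      ] [ 0.49387448 -0.69086314  0.02      ] [ 0.39411695 -0.63165077  0.02      ]
```

View pics/c1.png

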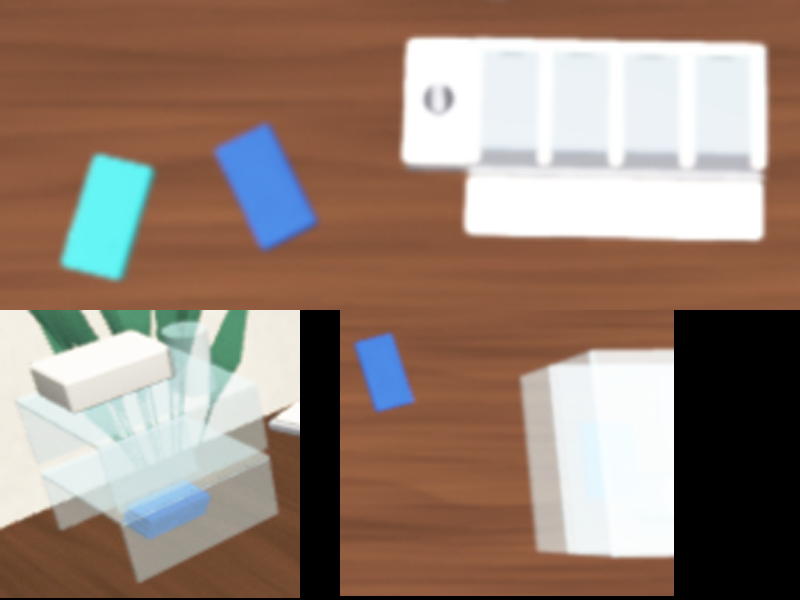

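The two opaque blue slabs are the drives. The pale blue item is a thicker block sealed inside the clear box, so it isn't loose on the console, and the turquoise slab is the look-alike. Next I'll check the wrist camera's mounting and plan the approach to the key.

```bash
cat >> h.py <<'E'
def plan(p,yaw=None,n=5,start=None):
    "rows to go to world p (tool down), tool-x yaw in deg"
    o=bot.get_obs(); r=Rn.from_quat(o["tool_rot"]).as_matrix()
    p0,y0=start if start else (o["eef_pos"],np.degrees(np.arctan2(r[1,0],r[0,0])))
    yaw=y0 if yaw is None else yaw
    d=(np.array(p)-p0)/n; dy=((yaw-y0+180)%360-180)/n
    for i in range(n):
        a=np.radians(y0+i*dy); c,s=np.cos(a),np.sin(a)
        print([round(float(v),3) for v in (np.dot(d,(c,s,0))/.02,np.dot(d,(s,-c,0))/.02,-d[2]/.02,-dy/60)])
    return (np.array(p),yaw)
E
python3 - <<'E'
from h import *
o=bot.get_obs(); c=bot.camera("wrist"); T=Rn.from_quat(o["tool_rot"]).as_matrix()
C=-c["R"].T@c["t"]; print("cam in tool",np.round(T.T@(C-o["eef_pos"]),4),"\n",np.round(c["R"]@T,3),c["camera_matrix"][0,0])
s=plan((.26,0.0,.24),40,25)
plan((.36,.27,.24),40,15,s)
E
```

```text
cam in tool [ 0.0743 -0.0012 -0.1564] 
 [[-0.001  1.    -0.001]
 [-0.956 -0.001 -0.294]
 [-0.294  0.001  0.956]] 267.71103212982297
[0.501, -0.859, -0.045, -0.016]
[0.516, -0.851, -0.045, -0.016]
[0.53, -0.842, -0.045, -0.016]
[0.544, -0.833, -0.045, -0.016]
[0.558, -0.823, -0.045, -0.016]
[0.572, -0.814, -0.045, -0.016]
[0.586, -0.804, -0.045, -0.016]
[0.6, -0.794, -0.045, -0.016]
[0.613, -0.783, -0.045, -0.016]
[0.626, -0.773, -0.045, -0.016]
[0.64, -0.762, -0.045, -0.016]
[0.652, -0.751, -0.045, -0.016]
[0.665, -0.74, -0.045, -0.016]
[0.678, -0.728, -0.045, -0.016]
[0.69, -0.717, -0.045, -0.016]
[0.702, -0.705, -0.045, -0.016]
[0.714, -0.693, -0.045, -0.016]
[0.726, -0.68, -0.045, -0.016]
[0.737, -0.668, -0.045, -0.016]
[0.748, -0.655, -0.045, -0.016]
[0.76, -0.642, -0.045, -0.016]
[0.77, -0.629, -0.045, -0.016]
[0.781, -0.616, -0.045, -0.016]
[0.791, -0.603, -0.045, -0.016]
[0.802, -0.589, -0.045, -0.016]
[0.834, -0.475, -0.0, -0.0]
[0.834, -0.475, -0.0, -0.0]
[0.834, -0.475, -0.0, -0.0]
[0.834, -0.475, -0.0, -0.0]
[0.834, -0.475, -0.0, -0.0]
[0.834, -0.475, -0.0, -0.0]
[0.834, -0.475, -0.0, -0.0]
[0.834, -0.475, -0.0, -0.0]
[0.834, -0.475, -0.0, -0.0]
[0.834, -0.475, -0.0, -0.0]
[0.834, -0.475, -0.0, -0.0]
[0.834, -0.475, -0.0, -0.0]
[0.834, -0.475, -0.0, -0.0]
[0.834, -0.475, -0.0, -0.0]
[0.834, -0.475, -0.0, -0.0]
```

Request:
{"api": "apply_moves", "payload": {
  "commands": [
    [0.52,-0.85,-0.05,-0.016],
    [0.52,-0.85,-0.05,-0.016],
    [0.53,-0.84,-0.05,-0.016],
    [0.54,-0.83,-0.05,-0.016],
    [0.56,-0.82,-0.05,-0.016]
  ]
}}

```text
clock: 0.57
eef_pos: [0.16, -0.3845, 0.2227]
tool_rot: [0.984, 0.177, -0.0, -0.0]
ft_force: [0.6, 0.1, 0.1]
grip_width: 0.0859
grasp_force: 0.0
```

Request:
{"api": "apply_moves", "payload": {
  "commands": [
    [0.57,-0.81,-0.05,-0.016],
    [0.59,-0.8,-0.05,-0.016],
    [0.6,-0.79,-0.05,-0.016],
    [0.61,-0.78,-0.05,-0.016],
    [0.63,-0.77,-0.05,-0.016]
  ]
}}

```text
clock: 0.98
eef_pos: [0.1855, -0.2886, 0.2278]
tool_rot: [0.976, 0.218, -0.0, -0.0]
ft_force: [1.1, 0.4, -0.1]
grip_width: 0.0853
grasp_force: 0.0
```

Request:
{"api": "apply_moves", "payload": {
  "commands": [
    [0.64,-0.76,-0.05,-0.016],
    [0.65,-0.75,-0.05,-0.016],
    [0.67,-0.74,-0.05,-0.016],
    [0.68,-0.73,-0.05,-0.016],
    [0.69,-0.72,-0.05,-0.016]
  ]
}}

```text
clock: 1.4
eef_pos: [0.211, -0.1925, 0.2329]
tool_rot: [0.966, 0.259, -0.0, -0.0]
ft_force: [-0.5, 1.1, 0.1]
grip_width: 0.0855
grasp_force: 0.0
```

Request:
{"api": "apply_moves", "payload": {
  "commands": [
    [0.7,-0.7,-0.05,-0.016],
    [0.71,-0.69,-0.05,-0.016],
    [0.73,-0.68,-0.05,-0.016],
    [0.74,-0.67,-0.05,-0.016],
    [0.75,-0.66,-0.05,-0.016]
  ]
}}

```text
clock: 1.82
eef_pos: [0.2367, -0.0964, 0.238]
tool_rot: [0.954, 0.299, 0.0, 0.0]
ft_force: [0.8, 0.5, -0.4]
grip_width: 0.0858
grasp_force: 0.0
```

Request:
{"api": "apply_moves", "payload": {
  "commands": [
    [0.76,-0.64,-0.05,-0.016],
    [0.77,-0.63,-0.05,-0.016],
    [0.78,-0.62,-0.05,-0.016],
    [0.79,-0.6,-0.05,-0.016],
    [0.8,-0.59,-0.05,-0.016]
  ]
}}

```text
clock: 2.23
eef_pos: [0.2624, -0.0004, 0.243]
tool_rot: [0.941, 0.339, 0.0, 0.0]
ft_force: [0.7, -0.1, 0.2]
grip_width: 0.0851
grasp_force: 0.0
```

Request:
{"api": "apply_moves", "payload": {
  "commands": [
    [0.834,-0.475,0,0],
    [0.834,-0.475,0,0],
    [0.834,-0.475,0,0],
    [0.834,-0.475,0,0],
    [0.834,-0.475,0,0]
  ]
}}

```text
clock: 2.65
eef_pos: [0.2965, 0.0893, 0.2428]
tool_rot: [0.941, 0.339, -0.0, 0.0]
ft_force: [-0.2, -1.0, -0.1]
grip_width: 0.0856
grasp_force: 0.0
```

Request:
{"api": "apply_moves", "payload": {
  "commands": [
    [0.834,-0.475,0,0],
    [0.834,-0.475,0,0],
    [0.834,-0.475,0,0],
    [0.834,-0.475,0,0],
    [0.834,-0.475,0,0]
  ]
}}

```text
clock: 3.07
eef_pos: [0.3306, 0.179, 0.2427]
tool_rot: [0.941, 0.339, -0.0, 0.0]
ft_force: [-0.3, -0.8, 0.3]
grip_width: 0.0851
grasp_force: 0.0
```

Request:
{"api": "apply_moves", "payload": {
  "commands": [
    [0.834,-0.475,0,0],
    [0.834,-0.475,0,0],
    [0.834,-0.475,0,0],
    [0.834,-0.475,0,0],
    [0.834,-0.475,0,0]
  ]
}}

```text
clock: 3.48
eef_pos: [0.3647, 0.2687, 0.2426]
tool_rot: [0.941, 0.339, -0.0, 0.0]
ft_force: [0.7, -0.1, 0.1]
grip_width: 0.0853
grasp_force: 0.0
```

Run:
```python
from h import *
st(); snap("wrist","w1",k=1.5)
```

```text
t 3.48 p [0.3647 0.2687 0.2426] yaw_x 39.58 z [-0.001 -0.    -1.   ] w 0.0853 q6 3.09 F [ 0.7 -0.1  0.1]
```

View pics/w1.png

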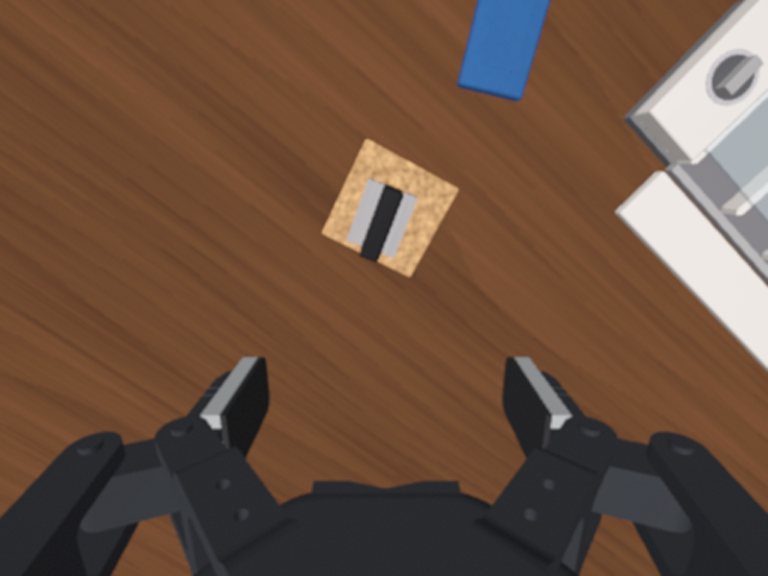

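The wrist view (1.5x pixels) shows the key's grip from (391,188) to (369,259) on the pad, the lock head at (735,75) and a drive corner at (490,95). I'll enlarge the key and lock to read them.

Run:
```python
from h import *
c=load("w1"); im=c["image"]
a=cv2.resize(im[85:190,208:313],(560,560),interpolation=cv2.INTER_CUBIC)[:, 20:420]
a=cv2.resize(im[88:188,210:310],(400,400),interpolation=cv2.INTER_CUBIC)
b=cv2.resize(im[20:120,412:512],(400,400),interpolation=cv2.INTER_CUBIC)
cv2.imwrite("pics/c2.png",np.hstack([a,b]))
```

```text
(no output)
```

View pics/c2.png

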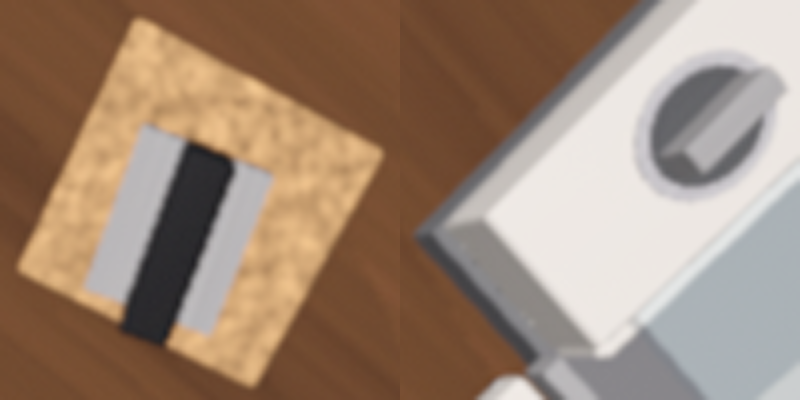

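Request:
{"api": "apply_moves", "payload": {
  "commands": [
    [0,0,0,-0.118],
    [0,0,0,-0.118],
    [0,0,0,-0.118],
    [0,0,0,-0.118],
    [0,0,0,-0.118]
  ]
}}

```text
clock: 3.95
eef_pos: [0.3644, 0.2675, 0.2426]
tool_rot: [0.792, 0.611, -0.0, 0.0]
ft_force: [-0.5, -0.3, 0.4]
grip_width: 0.0852
grasp_force: 0.0
```

Request:
{"api": "apply_moves", "payload": {
  "commands": [
    [0,0,0,-0.118],
    [0,0,0,-0.118],
    [0,0,0,-0.118],
    [0,0,0,-0.118],
    [0,0,0,-0.118]
  ]
}}

```text
clock: 4.37
eef_pos: [0.3644, 0.2674, 0.2427]
tool_rot: [0.568, 0.823, -0.0, -0.0]
ft_force: [0.6, -0.5, -0.7]
grip_width: 0.0858
grasp_force: 0.0
```

Request:
{"api": "apply_moves", "payload": {
  "commands": [
    [0,0,0,-0.118],
    [0,0,0,-0.118],
    [0,0,0,-0.118],
    [0,0,0,-0.118],
    [0,0,0,-0.118]
  ]
}}

```text
clock: 4.78
eef_pos: [0.3644, 0.2674, 0.2427]
tool_rot: [0.291, 0.957, -0.0, -0.0]
ft_force: [0.2, 0.1, -0.2]
grip_width: 0.0857
grasp_force: 0.0
```

Request:
{"api": "apply_moves", "payload": {
  "commands": [
    [0,0,0,-0.118],
    [0,0,0,-0.118],
    [0,0,0,-0.118],
    [0,0,0,-0.118],
    [0,0,0,-0.118]
  ]
}}

```text
clock: 5.2
eef_pos: [0.3643, 0.2674, 0.2427]
tool_rot: [-0.013, 1.0, -0.0, -0.0]
ft_force: [0.1, -0.9, -0.7]
grip_width: 0.0852
grasp_force: 0.0
```

Run:
```python
from h import *
c=load("w1"); print("cam",-c["R"].T@c["t"])
f=lambda L,z,ox,oy:np.array([ray(c,(ox+(u)/4,oy+v/4),z) for u,v in L])
pad=f([(140,17),(383,151),(253,387),(18,268)],.004,210,88)
foot=f([(145,124),(272,172),(210,333),(84,291)],.024,210,88)
grip=f([(187,142),(234,162),(164,345),(121,328)],.062,210,88)
bar=f([(770-400,68),(787-400,92),(706-400,172),(686-400,150)],.048,412,20)
hsg=f([(485-400,220),(593-400,352)],.036,412,20)
for n,P in(("pad",pad),("foot",foot),("grip",grip),("bar",bar),("hsg",hsg)):
    d=np.roll(P,-1,0)-P
    print(n,np.round(P.mean(0),4),"len",np.round(np.linalg.norm(d,axis=1),4),"ang",np.round(np.degrees(np.arctan2(d[:,1],d[:,0])),1))
print(np.round(hsg,4)); st()
```

```text
cam [0.421578   0.31743722 0.39894429]
pad [0.3892 0.2851 0.004 ] len [0.0978 0.099  0.0992 0.099 ] ang [ -78.  -167.6  102.    11.6]
foot [0.3806 0.2877 0.024 ] len [0.0462 0.0602 0.0472 0.0614] ang [ -70.6 -160.8  110.7   18.2]
grip [0.3809 0.2883 0.062 ] len [0.0156 0.0618 0.0149 0.0619] ang [ -72.9 -161.2  107.4   19.4]
bar [0.652  0.1406 0.048 ] len [0.0092 0.0282 0.0096 0.0289] ang [-93.5 179.   90.9  -1.8]
hsg [0.5912 0.1429 0.036 ] len [0.0581 0.0581] ang [-93.3  86.7]
[[0.5928 0.1719 0.036 ]
 [0.5895 0.1139 0.036 ]]
t 5.2 p [0.3643 0.2674 0.2427] yaw_x -178.48 z [-0.001 -0.001 -1.   ] w 0.0852 q6 0.61 F [ 0.1 -0.9 -0.7]
```

Run:
```python
from h import *
s=plan((.3808,.2881,.13),-161.2,5); plan((.3808,.2881,.051),-161.2,5,s)
```

```text
[-0.17, 0.202, 1.127, -0.058]
[-0.182, 0.192, 1.127, -0.058]
[-0.193, 0.18, 1.127, -0.058]
[-0.204, 0.168, 1.127, -0.058]
[-0.213, 0.156, 1.127, -0.058]
[0.0, 0.0, 0.79, -0.0]
[0.0, 0.0, 0.79, -0.0]
[0.0, 0.0, 0.79, -0.0]
[0.0, 0.0, 0.79, -0.0]
[0.0, 0.0, 0.79, -0.0]
```

Request:
{"api": "apply_moves", "payload": {
  "commands": [
    [-0.17,0.2,0.96,-0.058],
    [-0.18,0.19,0.96,-0.058],
    [-0.19,0.18,0.96,-0.058],
    [-0.2,0.17,0.96,-0.058],
    [-0.21,0.16,0.96,-0.058]
  ]
}}

```text
clock: 5.62
eef_pos: [0.3808, 0.2882, 0.146]
tool_rot: [-0.163, 0.987, -0.0, -0.0]
ft_force: [-0.5, -0.1, 0.9]
grip_width: 0.0857
grasp_force: 0.0
```

Request:
{"api": "apply_moves", "payload": {
  "commands": [
    [0,0,0.96,0],
    [0,0,0.96,0],
    [0,0,0.96,0],
    [0,0,0.96,0],
    [0,0,0.8,0]
  ]
}}

```text
clock: 6.03
eef_pos: [0.3802, 0.2877, 0.0527]
tool_rot: [-0.161, 0.987, -0.0, -0.001]
ft_force: [0.1, -0.3, 0.0]
grip_width: 0.0852
grasp_force: 0.0
```

Run:
```python
from h import *
st(); plan((.3808,.2881,.051),-161.2,5)
```

```text
t 6.03 p [0.3802 0.2877 0.0527] yaw_x -161.43 z [-0.001 -0.001 -1.   ] w 0.0852 q6 0.32 F [ 0.1 -0.3  0. ]
[-0.007, 0.002, 0.017, -0.001]
[-0.007, 0.002, 0.017, -0.001]
[-0.007, 0.002, 0.017, -0.001]
[-0.007, 0.002, 0.017, -0.001]
[-0.007, 0.002, 0.017, -0.001]
```

Close, then lift.

Request:
{"api": "apply_moves", "payload": {
  "commands": [
    [0,0,0,0],
    [0,0,0,0],
    [0,0,0,0],
    [0,0,0,0],
    [0,0,0,0]
  ],
  "claw": 1
}}

```text
clock: 6.45
eef_pos: [0.3818, 0.289, 0.0554]
tool_rot: [-0.161, 0.987, 0.001, 0.001]
ft_force: [0.2, -0.1, 0.7]
grip_width: 0.0256
grasp_force: 0.0
```

Request:
{"api": "apply_moves", "payload": {
  "commands": [
    [0,0,0,0],
    [0,0,0,0],
    [0,0,0,0],
    [0,0,0,0],
    [0,0,0,0]
  ]
}}

```text
clock: 6.87
eef_pos: [0.381, 0.2884, 0.0543]
tool_rot: [-0.161, 0.987, 0.0, 0.0]
ft_force: [-1.1, -0.3, -0.9]
grip_width: -0.0003
grasp_force: 0.0
```

Request:
{"api": "apply_moves", "payload": {
  "commands": [
    [0,0,-0.5,0],
    [0,0,-1,0],
    [0,0,-1,0],
    [0,0,-1,0],
    [0,0,-1,0]
  ]
}}

```text
clock: 7.28
eef_pos: [0.3807, 0.2883, 0.145]
tool_rot: [-0.161, 0.987, -0.0, -0.0]
ft_force: [0.3, 0.6, 0.1]
grip_width: -0.0003
grasp_force: 0.0
```

Run:
```python
from h import *
st(); plan((.58,.155,.15),177.5,15)
```

```text
t 7.28 p [0.3807 0.2883 0.145 ] yaw_x -161.43 z [-0. -0. -1.] w -0.0003 q6 0.32 F [0.3 0.6 0.1]
[-0.488, -0.633, -0.017, 0.023]
[-0.504, -0.62, -0.017, 0.023]
[-0.519, -0.608, -0.017, 0.023]
[-0.533, -0.595, -0.017, 0.023]
[-0.548, -0.582, -0.017, 0.023]
[-0.562, -0.568, -0.017, 0.023]
[-0.576, -0.554, -0.017, 0.023]
[-0.589, -0.54, -0.017, 0.023]
[-0.602, -0.525, -0.017, 0.023]
[-0.615, -0.51, -0.017, 0.023]
[-0.627, -0.495, -0.017, 0.023]
[-0.639, -0.48, -0.017, 0.023]
[-0.651, -0.464, -0.017, 0.023]
[-0.662, -0.448, -0.017, 0.023]
[-0.673, -0.431, -0.017, 0.023]
```

Run:
```python
from h import *
a=snap("wrist","w2"); b=snap("scene","s2")
x=cv2.resize(a["image"],(512,384)); y=cv2.resize(b["image"][160:256,310:438],(288,216),interpolation=cv2.INTER_CUBIC)
y=np.vstack([y,np.zeros((168,288,3),np.uint8)])
cv2.imwrite("pics/c3.png",np.hstack([x,y]))
```

```text
(no output)
```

View pics/c3.png

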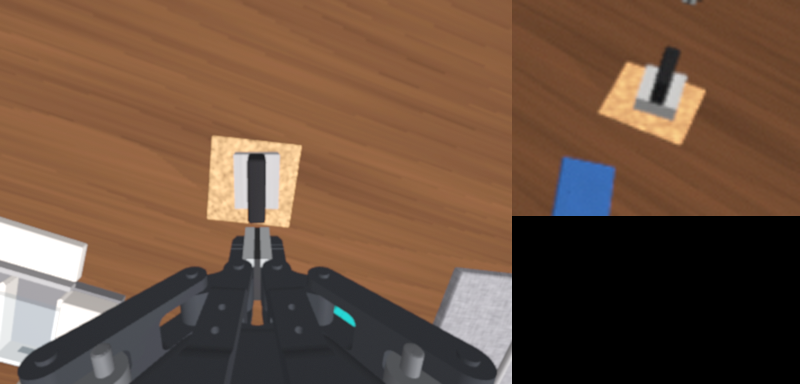

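The grip missed. The key still stands on the pad, with its grip from (257,153) to (257,222) in the wrist view and the fingertips at (257,235). I'll re-measure from this view.

Run:
```python
from h import *
c=load("w2"); o=bot.get_obs()
print(o["eef_pos"], "cam",-c["R"].T@c["t"])
for L,z in (([(249,153),(264,153),(265,222),(249,222)],.062),([(234,153),(280,153),(279,208),(234,208)],.024),([(212,136),(301,146),(289,227),(207,219)],.004)):
    P=np.array([ray(c,p,z) for p in L]); print(np.round(P.mean(0),4),np.round(np.linalg.norm(np.roll(P,-1,0)-P,axis=1),4))
T=Rn.from_quat(o["tool_rot"]).as_matrix()
for q in((0,0,0),(0,0,.022),(0,0,.003)): print("tool pt",q,proj(c,o["eef_pos"]+T@np.array(q)))
cam=-c["R"].T@c["t"]; print(T.T@(cam-o["eef_pos"]))
```

```text
[0.38300589 0.28997101 0.14756138] cam [0.30877825 0.26536373 0.30139311]
[0.3767 0.2878 0.062 ] [0.0134 0.0671 0.0155 0.0671]
[0.3795 0.2887 0.024 ] [0.0478 0.061  0.0498 0.061 ]
[0.3892 0.2864 0.004 ] [0.0984 0.0982 0.0994 0.0987]
tool pt (0, 0, 0) [256.71616949 237.48982943]
tool pt (0, 0, 0.022) [256.82676854 223.4935119 ]
tool pt (0, 0, 0.003) [256.73283913 235.38028454]
[ 0.0771895   0.00065881 -0.15433992]
```

Request:
{"api": "apply_moves", "payload": {
  "commands": [
    [0,0,0,0],
    [0,0,0,0],
    [0,0,0,0],
    [0,0,0,0],
    [0,0,0,0]
  ],
  "claw": 0
}}

```text
clock: 7.8
eef_pos: [0.3805, 0.288, 0.1433]
tool_rot: [-0.161, 0.987, -0.0, -0.001]
ft_force: [0.8, -0.0, -0.0]
grip_width: 0.0605
grasp_force: 0.0
```

Request:
{"api": "apply_moves", "payload": {
  "commands": [
    [0,0,0.5,0],
    [0,0,0.5,0],
    [0,0,0.5,0],
    [0,0,0.5,0],
    [0,0,0.5,0]
  ]
}}

```text
clock: 8.22
eef_pos: [0.3807, 0.2882, 0.0933]
tool_rot: [-0.161, 0.987, -0.0, -0.0]
ft_force: [-0.0, 0.7, -0.0]
grip_width: 0.0852
grasp_force: 0.0
```

Request:
{"api": "apply_moves", "payload": {
  "commands": [
    [0,0,0.5,0],
    [0,0,0.5,0],
    [0,0,0.5,0],
    [0,0,0.5,0],
    [0,0,0.2,0]
  ]
}}

```text
clock: 8.63
eef_pos: [0.3799, 0.2876, 0.0485]
tool_rot: [-0.161, 0.987, -0.001, -0.001]
ft_force: [0.1, -0.5, 0.5]
grip_width: 0.0856
grasp_force: 0.0
```

Run:
```python
from h import *
st(); a=snap("wrist","w3"); o=st(); b=snap("scene","s3"); st()
x=cv2.resize(a["image"],(512,384)); y=cv2.resize(b["image"][120:248,320:416],(288,384),interpolation=cv2.INTER_CUBIC)
cv2.imwrite("pics/c4.png",np.hstack([x,y])); print(o["joint_pos"])
```

```text
t 8.63 p [0.3799 0.2876 0.0485] yaw_x -161.43 z [-0.002 -0.002 -1.   ] w 0.0856 q6 0.32 F [ 0.1 -0.5  0.5]
t 8.68 p [0.3797 0.2875 0.0483] yaw_x -161.43 z [-0.003 -0.002 -1.   ] w 0.0856 q6 0.32 F [-0.6 -0.4 -0.6]
t 8.73 p [0.3802 0.2878 0.0492] yaw_x -161.43 z [-0.002 -0.002 -1.   ] w 0.0857 q6 0.32 F [-0.8  0.4 -0.6]
[ 6.47972944e-01  3.45799102e-01 -3.28962337e-01  8.99714486e-01
 -2.98007668e-06  3.23878674e-01]
```

View pics/c4.png

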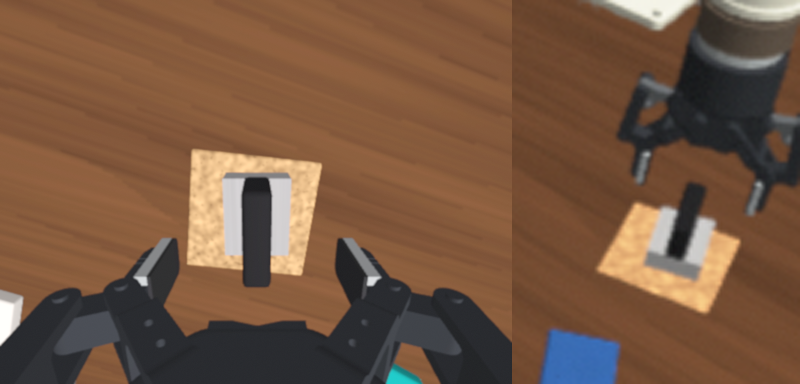

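Run:
```python
from h import *
c=load("w3"); print("cam",-c["R"].T@c["t"])
for n,L,z in (("pad",[(191,150),(321,163),(302,274),(188,264)],.004),):
    P=np.array([ray(c,p,z) for p in L]); print(np.round(P.mean(0),4),np.round(np.linalg.norm(np.roll(P,-1,0)-P,axis=1),4))
# PnP of pad: camera pose from known pad corners at 0.1 square
obj=np.array([[0,0,0],[.1,0,0],[.1,.1,0],[0,.1,0]],float)
for f,L in (("w1",np.array([(140,17),(383,151),(253,387),(18,268)])/4+[210,88]),("w2",[(212,136),(301,146),(289,227),(207,219)]),("w3",[(191,150),(321,163),(302,274),(188,264)])):
    c=load(f); ok,r,t=cv2.solvePnP(obj[::-1].copy(),np.array(L,float),c["camera_matrix"],None)
    R=cv2.Rodrigues(r)[0]; print(f,"PnP cam height over pad",(-R.T@t).ravel()[2],"reported z",(-c["R"].T@c["t"])[2])
s=load("s3"); o=bot.get_obs()
for z in(.0,.022): print("scene tip px in crop",(proj(s,o["eef_pos"]-[0,0,z])-[320,120])*3+[512,0])
```

```text
cam [0.30828014 0.26498131 0.20507971]
[0.3886 0.2861 0.004 ] [0.0987 0.098  0.0986 0.098 ]
w1 PnP cam height over pad 0.40216366171954887 reported z 0.39894428941496357
w2 PnP cam height over pad 0.30179282538457186 reported z 0.30139311483133036
w3 PnP cam height over pad 0.20319717988124167 reported z 0.2050797070494854
scene tip px in crop [684.25482141 212.92000573]
scene tip px in crop [679.09244661 230.16460364]
```

The geometry agrees: the slab lies between the open fingers. I'll close in two stages and look before lifting.

Request:
{"api": "apply_moves", "payload": {
  "commands": [
    [0,0,0,0],
    [0,0,0,0],
    [0,0,0,0],
    [0,0,0,0],
    [0,0,0,0]
  ],
  "claw": 0.7
}}

```text
clock: 9.15
eef_pos: [0.3812, 0.2886, 0.0507]
tool_rot: [-0.161, 0.987, 0.0, 0.0]
ft_force: [-0.1, -0.6, -1.3]
grip_width: 0.0268
grasp_force: 0.0
```

Request:
{"api": "apply_moves", "payload": {
  "commands": [
    [0,0,0,0],
    [0,0,0,0],
    [0,0,0,0],
    [0,0,0,0],
    [0,0,0,0]
  ]
}}

```text
clock: 9.57
eef_pos: [0.3809, 0.2884, 0.0502]
tool_rot: [-0.161, 0.987, 0.0, -0.0]
ft_force: [0.1, -0.4, 0.0]
grip_width: 0.0254
grasp_force: 0.0
```

Run:
```python
from h import *
st(); a=snap("wrist","w4"); b=snap("scene","s4")
x=cv2.resize(a["image"],(512,384)); y=cv2.resize(b["image"][120:248,320:416],(288,384),interpolation=cv2.INTER_CUBIC)
cv2.imwrite("pics/c5.png",np.hstack([x,y]))
```

```text
t 9.57 p [0.3809 0.2884 0.0502] yaw_x -161.43 z [-0.  0. -1.] w 0.0254 q6 0.32 F [ 0.1 -0.4  0. ]
```

View pics/c5.png

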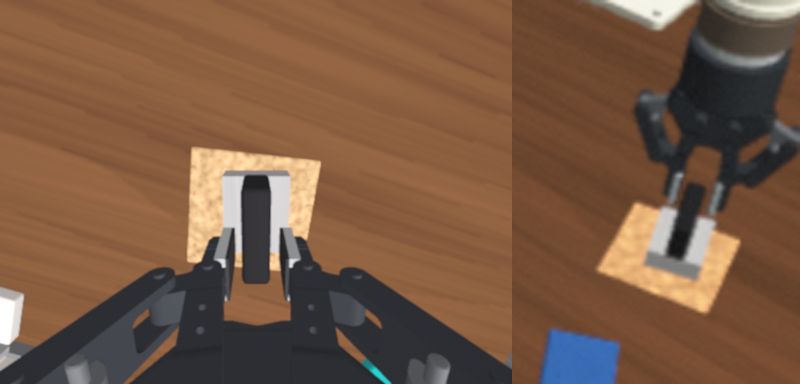

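Request:
{"api": "apply_moves", "payload": {
  "commands": [
    [0,0,0.04,0],
    [0,0,0,0],
    [0,0,0,0],
    [0,0,0,0],
    [0,0,0,0]
  ],
  "claw": 1
}}

```text
clock: 10.08
eef_pos: [0.3809, 0.2884, 0.0494]
tool_rot: [-0.161, 0.987, 0.0, -0.0]
ft_force: [0.2, -0.2, 1.1]
grip_width: 0.0002
grasp_force: 0.0
```

Run:
```python
from h import *
o=st(); a=snap("wrist","w5"); b=snap("scene","s5")
for L,z in (([(640,203),(740,240),(709,313),(597,270)],.004),):
    P=np.array([ray(b,((u-512)/3+320,v/3+120),z) for u,v in L]); print("pad via scene",np.round(P.mean(0),4),np.round(np.linalg.norm(np.roll(P,-1,0)-P,axis=1),4))
k=np.radians(18.8)
for e in(.032,-.032):
    X=[.3805+e*np.cos(k),.2882+e*np.sin(k),.062]; print("slab end px",(proj(b,X)-[320,120])*3+[512,0],"wrist",proj(a,X))
x=cv2.resize(a["image"],(512,384)); y=cv2.resize(b["image"][120:248,320:416],(288,384),interpolation=cv2.INTER_CUBIC)
cv2.imwrite("pics/c6.png",np.hstack([x,y]))
```

```text
t 10.08 p [0.3809 0.2884 0.0494] yaw_x -161.43 z [-0. -0. -1.] w 0.0002 q6 0.32 F [ 0.2 -0.2  1.1]
pad via scene [0.3897 0.2906 0.004 ] [0.0949 0.0984 0.1007 0.1005]
slab end px [679.99757387 227.33683997] wrist [255.43415675 286.12707591]
slab end px [694.79163747 179.77897053] wrist [254.6678226  188.92976917]
```

View pics/c6.png

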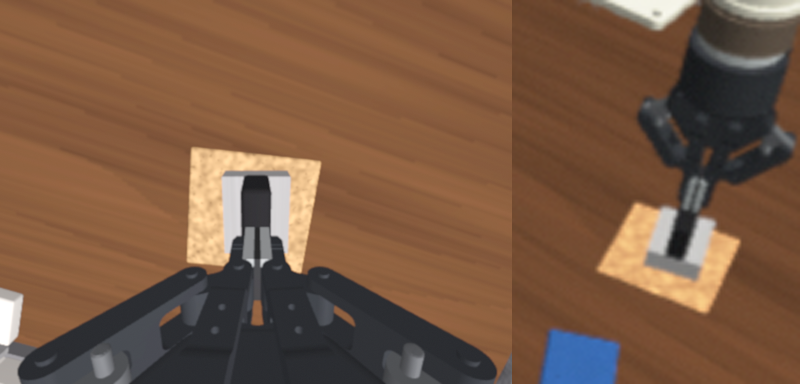

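The fingers closed above the slab: their tips cover its top at (257,226–283) in the wrist view. The real fingertips are about 35 mm higher than eef_pos suggests, so I'll check tip_reach.

Run:
```python
from h import *
print(bot.tip_reach,[a for a in dir(bot) if a[0]!="_"])
```

```text
0.022 ['Unreachable', 'camera', 'get_obs', 'job_done', 'tip_reach']
```

Request:
{"api": "apply_moves", "payload": {
  "commands": [
    [0,0,-0.5,0],
    [0,0,-0.3,0],
    [0,0,0,0],
    [0,0,0,0],
    [0,0,0,0]
  ],
  "claw": 0
}}

```text
clock: 10.6
eef_pos: [0.381, 0.2884, 0.0653]
tool_rot: [-0.161, 0.987, 0.0, 0.0]
ft_force: [0.0, 0.3, -0.7]
grip_width: 0.0604
grasp_force: 0.0
```

Request:
{"api": "apply_moves", "payload": {
  "commands": [
    [0,0,0.5,0],
    [0,0,0.5,0],
    [0,0,0.5,0],
    [0,0,0.3,0],
    [0,0,0,0]
  ]
}}

```text
clock: 11.02
eef_pos: [0.3797, 0.2875, 0.0278]
tool_rot: [-0.161, 0.987, -0.001, -0.002]
ft_force: [0.2, 0.2, 0.1]
grip_width: 0.0853
grasp_force: 0.0
```

Request:
{"api": "apply_moves", "payload": {
  "commands": [
    [0,0,0,0],
    [0,0,0,0],
    [0,0,0,0],
    [0,0,0,0],
    [0,0,0,0]
  ],
  "claw": 1
}}

```text
clock: 11.43
eef_pos: [0.3813, 0.2886, 0.0299]
tool_rot: [-0.161, 0.987, 0.0, 0.0]
ft_force: [-0.0, -0.1, -0.2]
grip_width: 0.0255
grasp_force: 0.0
```

Request:
{"api": "apply_moves", "payload": {
  "commands": [
    [0,0,0,0],
    [0,0,0,0],
    [0,0,0,0],
    [0,0,0,0],
    [0,0,0,0]
  ]
}}

```text
clock: 11.85
eef_pos: [0.3813, 0.2886, 0.0299]
tool_rot: [-0.161, 0.987, 0.0, 0.0]
ft_force: [-0.2, -1.5, 4.7]
grip_width: 0.0165
grasp_force: 60.5
```

Gripped at 16.5 mm, so the true fingertips sit about 14 mm above the eef_pos height rather than 22 mm below it. I'll regrip 12 mm lower for a firmer hold.

Request:
{"api": "apply_moves", "payload": {
  "commands": [
    [0,0,0,0],
    [0,0,0,0],
    [0,0,0.2,0],
    [0,0,0.2,0],
    [0,0,0.2,0]
  ],
  "claw": 0.6
}}

```text
clock: 12.27
eef_pos: [0.3807, 0.2883, 0.0167]
tool_rot: [-0.161, 0.987, -0.0, -0.0]
ft_force: [0.2, -1.0, -0.2]
grip_width: 0.0342
grasp_force: 0.0
```

Request:
{"api": "apply_moves", "payload": {
  "commands": [
    [0,0,0,0],
    [0,0,0,0],
    [0,0,0,0],
    [0,0,0,0],
    [0,0,0,0]
  ],
  "claw": 1
}}

```text
clock: 12.68
eef_pos: [0.3809, 0.2884, 0.0173]
tool_rot: [-0.161, 0.987, -0.0, -0.0]
ft_force: [-0.5, -0.6, -1.8]
grip_width: 0.0171
grasp_force: 58.8
```

Run:
```python
from h import *
st()
```

```text
t 12.68 p [0.3809 0.2884 0.0173] yaw_x -161.43 z [-0. -0. -1.] w 0.0171 q6 0.32 F [-0.5 -0.6 -1.8]
```

Request:
{"api": "apply_moves", "payload": {
  "commands": [
    [0,0,-0.3,0],
    [0,0,-1,0],
    [0,0,-1,0],
    [0,0,-1,0],
    [0,0,-1,0]
  ]
}}

```text
clock: 13.1
eef_pos: [0.3808, 0.2883, 0.1047]
tool_rot: [-0.161, 0.987, 0.0, 0.0]
ft_force: [0.3, 0.5, -1.0]
grip_width: 0.0173
grasp_force: 58.8
```

Run:
```python
from h import *
st(); plan((.58,.19,.115),177.5,12)
```

```text
t 13.1 p [0.3808 0.2883 0.1047] yaw_x -161.43 z [ 0.  0. -1.] w 0.0173 q6 0.32 F [ 0.3  0.5 -1. ]
[-0.656, -0.653, -0.043, 0.029]
[-0.676, -0.632, -0.043, 0.029]
[-0.695, -0.611, -0.043, 0.029]
[-0.713, -0.59, -0.043, 0.029]
[-0.731, -0.568, -0.043, 0.029]
[-0.748, -0.545, -0.043, 0.029]
[-0.764, -0.522, -0.043, 0.029]
[-0.78, -0.498, -0.043, 0.029]
[-0.795, -0.474, -0.043, 0.029]
[-0.809, -0.449, -0.043, 0.029]
[-0.822, -0.424, -0.043, 0.029]
[-0.835, -0.399, -0.043, 0.029]
```

Request:
{"api": "apply_moves", "payload": {
  "commands": [
    [-0.66,-0.6,-0.05,0.029],
    [-0.68,-0.58,-0.05,0.029],
    [-0.7,-0.56,-0.05,0.029],
    [-0.71,-0.54,-0.05,0.029],
    [-0.73,-0.52,-0.05,0.029]
  ]
}}

```text
clock: 13.52
eef_pos: [0.4635, 0.2521, 0.1091]
tool_rot: [-0.085, 0.996, 0.0, 0.0]
ft_force: [0.9, -0.5, -1.4]
grip_width: 0.0175
grasp_force: 58.8
```

Request:
{"api": "apply_moves", "payload": {
  "commands": [
    [-0.75,-0.5,-0.05,0.029],
    [-0.76,-0.47,-0.05,0.029],
    [-0.78,-0.45,-0.05,0.029],
    [-0.8,-0.42,-0.05,0.029],
    [-0.81,-0.4,-0.05,0.029]
  ]
}}

```text
clock: 13.93
eef_pos: [0.5461, 0.2161, 0.1139]
tool_rot: [-0.009, 1.0, 0.0, 0.0]
ft_force: [0.4, 0.2, -1.4]
grip_width: 0.0167
grasp_force: 58.8
```

Request:
{"api": "apply_moves", "payload": {
  "commands": [
    [-0.82,-0.3,-0.05,0.029],
    [-0.83,-0.3,-0.05,0.029],
    [0,0,0,0],
    [0,0,0,0],
    [0,0,0,0]
  ]
}}

```text
clock: 14.35
eef_pos: [0.5777, 0.2047, 0.1153]
tool_rot: [0.02, 1.0, -0.0, -0.001]
ft_force: [-1.4, 0.3, -1.6]
grip_width: 0.0173
grasp_force: 58.8
```

Run:
```python
from h import *
st(); snap("wrist","w6",k=1.56)
```

```text
t 14.35 p [0.5777 0.2047 0.1153] yaw_x 177.71 z [-0.001 -0.    -1.   ] w 0.0173 q6 0.38 F [-1.4  0.3 -1.6]
```

View pics/w6.png

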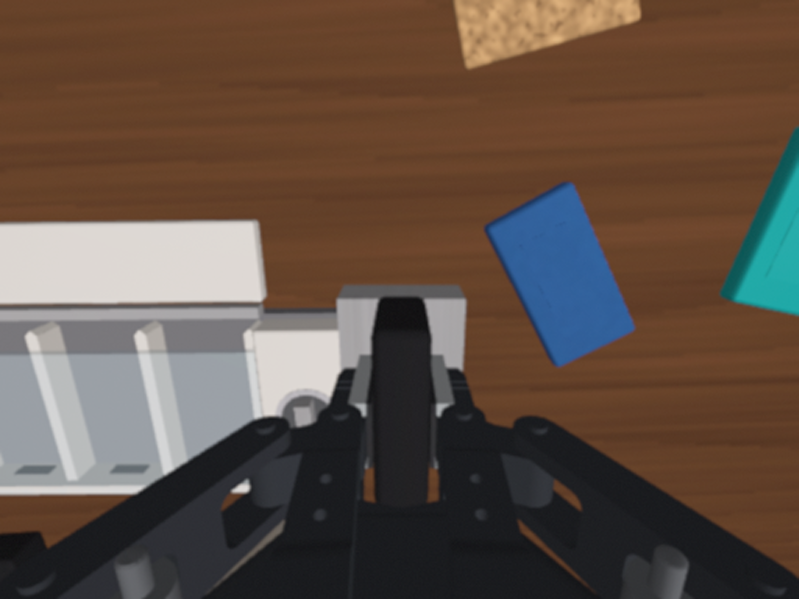

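The wrist view (1.56x pixels) shows the key held at (400,300), the sill's near edge along row 222 with its corner at (258,222), the housing front edge at row 331, the lock bar's near end at (303,410), and drive A with corners (487,229), (572,183), (634,326) and (558,366). I'll compute the poses from these.

Run:
```python
from h import *
c=load("w6"); k=1.5625
k=1.56; f=lambda u,v,z: ray(c,(u/k,v/k),z)
im=c["image"]; g=cv2.cvtColor(im,cv2.COLOR_BGR2GRAY).astype(float)
def hline(cols,r0,r1,sgn,z):
    P=[]
    for u in cols:
        d=sgn*np.diff(cv2.GaussianBlur(g,(3,3),0)[r0:r1,u]); i=d.argmax(); 
        if 0<i<len(d)-1: i=i+.5*(d[i-1]-d[i+1])/(d[i-1]-2*d[i]+d[i+1]+1e-9)
        P.append(ray(c,(u,r0+i+.5),z))
    P=np.array(P); s=np.polyfit(P[:,1],P[:,0],1); print("line x=%.4f*y+%.4f"%tuple(s),"yaw",-np.degrees(np.arctan(s[0])),"rms",np.std(P[:,0]-np.polyval(s,P[:,1])))
hline(range(5,160,3),125,160,1,.012)
hline(range(172,212,2),203,222,1,.036)
print("sill corner",f(258,222,.012),f(265,297,.012)); print("hsg corner at bay side",f(257,331,.036)); print("bar near end",f(303,408,.048))
P=np.array([f(*q,.014) for q in[(487,229),(572,183),(634,326),(558,366)]]); d=np.roll(P,-1,0)-P
print("driveA",P.mean(0),np.linalg.norm(d,axis=1),np.degrees(np.arctan2(d[:,1],d[:,0])))
P=np.array([f(340,299,.1153-.0133+.02),f(464,299,.1153-.0133+.02)]);print("foot near edge",P,P.mean(0))
cv2.imwrite("pics/c7.png",cv2.resize(im[190:290,150:300],None,fx=5,fy=5,interpolation=cv2.INTER_CUBIC))
```

```text
line x=0.0304*y+0.5243 yaw -1.7402179897783234 rms 9.540176191889719e-05
line x=0.0335*y+0.5873 yaw -1.9173833781655032 rms 1.0135835759786996e-05
sill corner [0.52916622 0.11925323 0.012     ] [0.57744977 0.11698539 0.012     ]
hsg corner at bay side [0.59169675 0.11768442 0.036     ]
bar near end [0.63836359 0.14321665 0.048     ]
driveA [0.57328537 0.30945434 0.014     ] [0.05601451 0.10457612 0.05511352 0.10714744] [ 116.773133     27.29369719  -60.56600028 -152.20517606]
foot near edge [[0.54743277 0.18384125 0.122     ]
 [0.54933295 0.23034794 0.122     ]] [0.54838286 0.2070946  0.122     ]
```

View pics/c7.png

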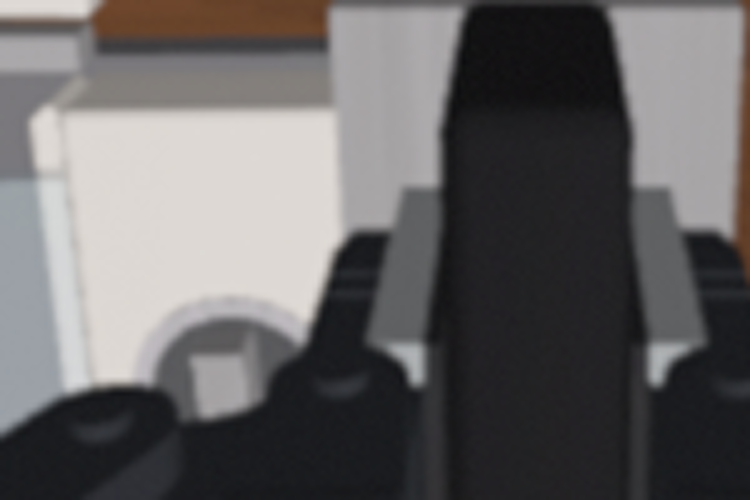

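Run:
```python
from h import *
c=load("w6"); f=lambda u,v,z: ray(c,(149.6+u/5,189.6+v/5),z)
e=np.array([np.cos(np.radians(-1.85)),np.sin(np.radians(-1.85)),0])
n=(f(190,352,.048)+f(245,352,.048))/2; print("width",np.linalg.norm(f(190,352,.048)-f(245,352,.048)),"lock",n+.015*e)
print("ring",f(137,385,.036),f(222,297,.036)); L=f(190,352,.048),f(197,418,.048);print("left edge ang",np.degrees(np.arctan2(*(L[1]-L[0])[[1,0]])))
st()
s=plan((.6515,.1415,.10),177.9,7); plan((.6515,.1415,.066),177.9,3,s)
```

```text
width 0.010447115359615382 lock [0.65165613 0.14184129 0.048     ]
ring [0.65076131 0.12169913 0.036     ] [0.63163766 0.14102203 0.036     ]
left edge ang -1.3432101566473011
t 14.4 p [0.5775 0.2049 0.1153] yaw_x 177.74 z [-0.001 -0.    -1.   ] w 0.0176 q6 0.38 F [-0.3  0.3 -0.9]
[-0.546, -0.431, 0.109, -0.0]
[-0.546, -0.432, 0.109, -0.0]
[-0.546, -0.432, 0.109, -0.0]
[-0.546, -0.432, 0.109, -0.0]
[-0.545, -0.432, 0.109, -0.0]
[-0.545, -0.433, 0.109, -0.0]
[-0.545, -0.433, 0.109, -0.0]
[0.0, 0.0, 0.567, -0.0]
[0.0, 0.0, 0.567, -0.0]
[0.0, 0.0, 0.567, -0.0]
```

Request:
{"api": "apply_moves", "payload": {
  "commands": [
    [-0.6,-0.5,0.1,0],
    [-0.6,-0.5,0.1,0],
    [-0.6,-0.5,0.1,0],
    [-0.6,-0.5,0.1,0],
    [-0.6,-0.5,0.1,0]
  ]
}}

```text
clock: 14.82
eef_pos: [0.6376, 0.1508, 0.1051]
tool_rot: [0.02, 1.0, -0.0, 0.0]
ft_force: [-0.1, 0.9, -0.9]
grip_width: 0.0173
grasp_force: 58.8
```

Request:
{"api": "apply_moves", "payload": {
  "commands": [
    [-0.6,-0.5,0.2,0],
    [-0.21,-0.03,0.5,0],
    [0,0,0.5,0],
    [0,0,0.5,0],
    [0,0,0,0]
  ]
}}

```text
clock: 15.23
eef_pos: [0.6493, 0.1409, 0.0674]
tool_rot: [0.02, 1.0, -0.001, -0.003]
ft_force: [0.3, -0.0, -1.9]
grip_width: 0.0174
grasp_force: 58.8
```

Run:
```python
from h import *
st(); plan((.6515,.1413,.066),177.9,1)
```

```text
t 15.23 p [0.6493 0.1409 0.0674] yaw_x 177.72 z [-0.007 -0.001 -1.   ] w 0.0174 q6 0.25 F [ 0.3 -0.  -1.9]
[-0.109, 0.023, 0.071, -0.003]
```

Request:
{"api": "apply_moves", "payload": {
  "commands": [
    [0,0,0,0],
    [0,0,0,0],
    [0,0,0,0],
    [0,0,0,0],
    [0,0,0,0]
  ]
}}

```text
clock: 15.65
eef_pos: [0.6525, 0.1415, 0.0723]
tool_rot: [0.02, 1.0, 0.0, 0.001]
ft_force: [0.5, -0.3, -1.7]
grip_width: 0.0171
grasp_force: 58.8
```

Run:
```python
from h import *
st(); plan((.6515,.1413,.0495),177.9,1)
```

```text
t 15.65 p [0.6525 0.1415 0.0723] yaw_x 177.72 z [ 0.001  0.    -1.   ] w 0.0171 q6 0.25 F [ 0.5 -0.3 -1.7]
[0.049, -0.012, 1.139, -0.003]
```

Request:
{"api": "apply_moves", "payload": {
  "commands": [
    [0.05,0,0.3,0],
    [0,0,0.2,0],
    [0,0,0.2,0],
    [0,0,0.1,0],
    [0,0,0,0]
  ]
}}

```text
clock: 16.07
eef_pos: [0.6504, 0.1409, 0.0542]
tool_rot: [0.02, 1.0, -0.0, -0.001]
ft_force: [-0.7, -1.1, -2.0]
grip_width: 0.0171
grasp_force: 58.8
```

Request:
{"api": "apply_moves", "payload": {
  "commands": [
    [0,0,0.1,0],
    [0,0,0.1,0],
    [0,0,0.1,0],
    [0,0,0,0],
    [0,0,0,0]
  ]
}}

```text
clock: 16.48
eef_pos: [0.6511, 0.1411, 0.0492]
tool_rot: [0.02, 1.0, -0.0, -0.0]
ft_force: [-0.1, 0.9, -2.2]
grip_width: 0.0172
grasp_force: 58.8
```

The key is seated: z is 0.049 with no resistance. Turning counter-clockwise.

Request:
{"api": "apply_moves", "payload": {
  "commands": [
    [0,0,0,-0.08],
    [0,0,0,-0.1],
    [0,0,0,-0.1],
    [0,0,0,-0.1],
    [0,0,0,-0.1]
  ]
}}

```text
clock: 16.9
eef_pos: [0.6514, 0.1406, 0.0496]
tool_rot: [-0.231, 0.973, -0.001, 0.0]
ft_force: [0.8, -1.6, -2.7]
grip_width: 0.0169
grasp_force: 58.8
```

Request:
{"api": "apply_moves", "payload": {
  "commands": [
    [0,0,0,-0.1],
    [0,0,0,-0.1],
    [0,0,0,-0.1],
    [0,0,0,-0.1],
    [0,0,0,-0.1]
  ]
}}

```text
clock: 17.32
eef_pos: [0.652, 0.1399, 0.0497]
tool_rot: [-0.475, 0.88, -0.001, 0.0]
ft_force: [1.9, -2.8, -2.9]
grip_width: 0.0171
grasp_force: 58.7
```

Request:
{"api": "apply_moves", "payload": {
  "commands": [
    [0,0,0,-0.1],
    [0,0,0,-0.05],
    [0,0,0,-0.03],
    [0,0,0,0],
    [0,0,0,0]
  ]
}}

```text
clock: 17.73
eef_pos: [0.6522, 0.1402, 0.0498]
tool_rot: [-0.553, 0.833, -0.001, 0.0]
ft_force: [3.0, -3.3, -2.1]
grip_width: 0.0171
grasp_force: 58.8
```

Run:
```python
from h import *
o=st(); print(o["ft_torque"])
```

```text
t 17.73 p [0.6522 0.1402 0.0498] yaw_x -112.81 z [ 0.002 -0.001 -1.   ] w 0.0171 q6 -0.96 F [ 3.  -3.3 -2.1]
[-0.69833884 -0.67322907 -0.07601706]
```

Request:
{"api": "apply_moves", "payload": {
  "commands": [
    [0,0,0,-0.05],
    [0,0,0,-0.05],
    [0,0,0,-0.03],
    [0,0,0,0],
    [0,0,0,0]
  ]
}}

```text
clock: 18.15
eef_pos: [0.6522, 0.1408, 0.0499]
tool_rot: [-0.609, 0.793, -0.001, 0.001]
ft_force: [4.4, -3.1, -0.9]
grip_width: 0.0172
grasp_force: 58.9
```

Run:
```python
from h import *
o=st(); print(o["ft_torque"]); snap("wrist","w7")
```

```text
t 18.15 p [0.6522 0.1408 0.0499] yaw_x -105.01 z [ 0.002 -0.001 -1.   ] w 0.0172 q6 -1.1 F [ 4.4 -3.1 -0.9]
[-0.71780492 -0.84070324 -0.04173626]
```

Request:
{"api": "apply_moves", "payload": {
  "commands": [
    [0,0,0,-0.05],
    [0,0,0,-0.04],
    [0,0,0,0],
    [0,0,0,0],
    [0,0,0,0]
  ]
}}

```text
clock: 18.62
eef_pos: [0.6528, 0.1402, 0.05]
tool_rot: [-0.645, 0.764, -0.002, 0.001]
ft_force: [5.5, -4.9, -1.9]
grip_width: 0.0168
grasp_force: 59.0
```

Run:
```python
from h import *
o=st(); print(o["ft_torque"])
```

```text
t 18.62 p [0.6528 0.1402 0.05  ] yaw_x -99.68 z [ 0.003 -0.001 -1.   ] w 0.0168 q6 -1.19 F [ 5.5 -4.9 -1.9]
[-1.04520717 -1.23888449 -0.40563171]
```

Torque has climbed to 0.4 N m, which means the stop. I'll back off a little, lift off and check the rail.

Request:
{"api": "apply_moves", "payload": {
  "commands": [
    [0,0,0,0.06],
    [0,0,0,0.06],
    [0,0,-0.1,0],
    [0,0,-0.3,0],
    [0,0,-0.5,0]
  ]
}}

```text
clock: 19.03
eef_pos: [0.6503, 0.1415, 0.0663]
tool_rot: [-0.597, 0.802, 0.001, -0.001]
ft_force: [-0.1, -0.6, -1.4]
grip_width: 0.0176
grasp_force: 59.4
```

Request:
{"api": "apply_moves", "payload": {
  "commands": [
    [0,0,-0.7,0],
    [0,0,-0.7,0],
    [0,0,-0.7,0],
    [0,0,0,0],
    [0,0,0,0]
  ]
}}

```text
clock: 19.45
eef_pos: [0.6509, 0.1421, 0.1102]
tool_rot: [-0.597, 0.802, 0.0, 0.001]
ft_force: [0.3, 0.1, -1.3]
grip_width: 0.0172
grasp_force: 59.5
```

Run:
```python
from h import *
st(); plan((.50,.24,.11),-170,10)
```

```text
t 19.45 p [0.6509 0.1421 0.1102] yaw_x -106.63 z [ 0.     0.002 -1.   ] w 0.0172 q6 -1.07 F [ 0.3  0.1 -1.3]
[-0.253, 0.863, 0.001, 0.106]
[-0.156, 0.886, 0.001, 0.106]
[-0.057, 0.898, 0.001, 0.106]
[0.042, 0.898, 0.001, 0.106]
[0.141, 0.888, 0.001, 0.106]
[0.238, 0.867, 0.001, 0.106]
[0.332, 0.836, 0.001, 0.106]
[0.423, 0.794, 0.001, 0.106]
[0.508, 0.742, 0.001, 0.106]
[0.587, 0.682, 0.001, 0.106]
```

Run:
```python
from h import *
snap("wrist","w8",k=1.56)
```

```text
(no output)
```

View pics/w8.png

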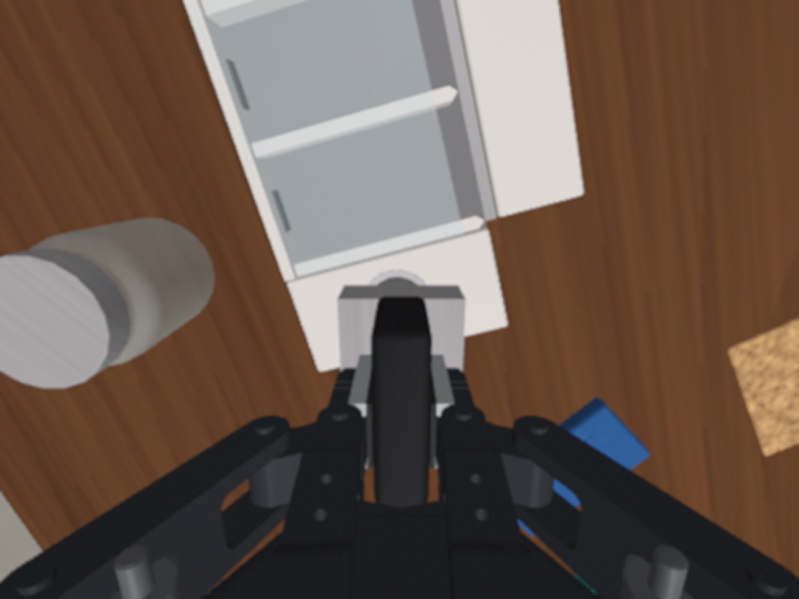

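The rail shows as a low grey strip at (478,120), and the drive and pad are clear. Next I'll check numerically that the rail is down and get the bay walls.

Run:
```python
from h import *
c=load("w8"); k=1.5586
f=lambda u,v,z: ray(c,(u/1.56,v/1.56),z)
a=np.radians(-1.85); R=np.array([[np.cos(a),-np.sin(a)],[np.sin(a),np.cos(a)]])
O=np.array([.5868,.0045])
D=lambda p:np.round(1000*(R.T@(p[:2]-O)),1)
print("div tip 36/30",D(f(455,93,.036)),D(f(455,93,.030)),"wall tip",D(f(482,222,.036)),D(f(482,222,.03)))
print("hsg front corners",D(f(489,231,.036)),D(f(507,325,.036)),"back",D(f(288,283,.036)),D(f(320,371,.036)))
print("sill",D(f(583,194,.012)),D(f(498,216,.012)))
W=lambda x,y,z:np.r_[O+R@np.array([x,y]),z]
for z in(.011,.021): print(z,[proj(c,W(x,.09,z)).round(1).tolist() for x in(-.010,-.003)])
print([proj(c,W(-.011,.09,.012)).round(1).tolist()])
v=int(proj(c,W(-.006,.09,.012))[1]); print(v,c["image"][v,285:330].mean(1).astype(int).tolist())
d=load("w6")
for z in(.011,.021): print("w6",z,[proj(d,W(x,.07,z)).round(1).tolist() for x in(-.010,-.003)])
u=int(proj(d,W(-.006,.07,.02))[0]); print(u,d["image"][185:215,u].mean(1).astype(int).tolist())
```

```text
div tip 36/30 [ 3.9 39.6] [ 2.9 38.9] wall tip [  3.6 106.1] [  2.7 107.1]
hsg front corners [  0.9 111.9] [  1.5 168.9] back [117.7 111.6] [117.4 169.2]
sill [-61.2 109.2] [-10.1 109. ]
0.011 [[315.0, 118.2], [307.5, 120.2]]
0.021 [[317.3, 118.6], [309.5, 120.7]]
[[316.3, 117.9]]
119 [163, 164, 163, 163, 161, 146, 129, 123, 124, 123, 123, 123, 123, 123, 124, 124, 123, 123, 123, 123, 128, 146, 164, 170, 171, 170, 170, 170, 165, 147, 153, 184, 207, 215, 216, 217, 217, 217, 216, 216, 217, 217, 217, 217, 216]
w6 0.011 [[129.3, 193.2], [130.3, 199.7]]
w6 0.021 [[124.7, 196.3], [125.8, 203.0]]
125 [216, 215, 216, 216, 216, 216, 216, 205, 160, 104, 87, 99, 130, 158, 168, 168, 168, 169, 165, 148, 129, 123, 122, 122, 121, 121, 122, 122, 122, 121]
```

The rail strip matches the open height (11 mm) in this view, and it matched 21 mm before. Taking the key back to the pad.

Run:
```python
from h import *
st(); plan((.389,.286,.09),-168.2,15)
```

```text
t 19.5 p [0.6503 0.1418 0.109 ] yaw_x -106.64 z [-0.001  0.001 -1.   ] w 0.0168 q6 -1.07 F [-0.3  0.1 -2.3]
[-0.211, 0.972, 0.063, 0.068]
[-0.141, 0.985, 0.063, 0.068]
[-0.07, 0.992, 0.063, 0.068]
[0.001, 0.995, 0.063, 0.068]
[0.072, 0.992, 0.063, 0.068]
[0.143, 0.984, 0.063, 0.068]
[0.213, 0.972, 0.063, 0.068]
[0.282, 0.954, 0.063, 0.068]
[0.35, 0.931, 0.063, 0.068]
[0.416, 0.904, 0.063, 0.068]
[0.479, 0.872, 0.063, 0.068]
[0.54, 0.835, 0.063, 0.068]
[0.599, 0.794, 0.063, 0.068]
[0.654, 0.75, 0.063, 0.068]
[0.706, 0.701, 0.063, 0.068]
```

Request:
{"api": "apply_moves", "payload": {
  "commands": [
    [-0.21,0.97,0,0.068],
    [-0.14,0.98,0,0.068],
    [-0.07,0.99,0,0.068],
    [0,0.99,0,0.068],
    [0.07,0.99,0,0.068]
  ]
}}

```text
clock: 19.92
eef_pos: [0.562, 0.1894, 0.1076]
tool_rot: [-0.444, 0.896, 0.001, -0.002]
ft_force: [-0.7, 0.5, -2.2]
grip_width: 0.0172
grasp_force: 59.4
```

Request:
{"api": "apply_moves", "payload": {
  "commands": [
    [0.14,0.98,0,0.068],
    [0.21,0.97,0,0.068],
    [0.28,0.95,0,0.068],
    [0.35,0.93,0,0.068],
    [0.42,0.9,0,0.068]
  ]
}}

```text
clock: 20.33
eef_pos: [0.475, 0.237, 0.1079]
tool_rot: [-0.278, 0.96, 0.0, -0.002]
ft_force: [0.4, 0.5, -0.4]
grip_width: 0.0174
grasp_force: 59.4
```

Request:
{"api": "apply_moves", "payload": {
  "commands": [
    [0.48,0.87,0.3,0.068],
    [0.54,0.84,0.5,0.068],
    [0.6,0.79,0.5,0.068],
    [0.65,0.75,0.5,0.068],
    [0.71,0.7,0.3,0.068]
  ]
}}

```text
clock: 20.75
eef_pos: [0.3873, 0.284, 0.0652]
tool_rot: [-0.104, 0.995, -0.001, -0.002]
ft_force: [0.3, 1.0, -1.8]
grip_width: 0.0171
grasp_force: 59.4
```

Request:
{"api": "apply_moves", "payload": {
  "commands": [
    [0,0,0,0],
    [0,0,0,0],
    [0,0,0,0],
    [0,0,0,0],
    [0,0,0,0]
  ]
}}

```text
clock: 21.17
eef_pos: [0.391, 0.2844, 0.0676]
tool_rot: [-0.105, 0.994, 0.0, 0.0]
ft_force: [0.8, -0.4, -1.7]
grip_width: 0.0172
grasp_force: 59.4
```

Run:
```python
from h import *
st(); plan((.389,.286,.0185),-168.2,5); c=snap("wrist","w9")
T=Rn.from_quat(bot.get_obs()["tool_rot"]).as_matrix(); p=bot.get_obs()["eef_pos"]
hsv=cv2.cvtColor(c["image"],cv2.COLOR_BGR2HSV); m=cv2.inRange(hsv,(8,60,140),(25,170,255)); m=cv2.morphologyEx(m,2,np.ones((3,3)))
P=max(cv2.findContours(m,0,2)[0],key=cv2.contourArea); h=cv2.convexHull(P)
w=np.array([ray(c,q[0],.004)[:2]*1000 for q in h],np.float32); r=cv2.minAreaRect(w); print(r)
cv2.imwrite("pics/w9z.png",cv2.resize(c["image"],None,fx=1.56,fy=1.56))
```

```text
t 21.17 p [0.391  0.2844 0.0676] yaw_x -167.95 z [ 0.001  0.    -1.   ] w 0.0172 q6 0.42 F [ 0.8 -0.4 -1.7]
[0.016, 0.02, 0.491, 0.001]
[0.016, 0.02, 0.491, 0.001]
[0.016, 0.02, 0.491, 0.001]
[0.016, 0.02, 0.491, 0.001]
[0.016, 0.02, 0.491, 0.001]
((374.08282470703125, 307.6983337402344), (252.93406677246094, 507.7931213378906), 3.7946391105651855)
```

Request:
{"api": "apply_moves", "payload": {
  "commands": [
    [0.05,0.06,0.6,0],
    [0.05,0.06,0.6,0],
    [0,0,0.6,0],
    [0,0,0.4,0],
    [0,0,0.15,0]
  ]
}}

```text
clock: 21.63
eef_pos: [0.3873, 0.2857, 0.0193]
tool_rot: [-0.105, 0.994, -0.0, -0.001]
ft_force: [-0.8, -0.4, -1.0]
grip_width: 0.0173
grasp_force: 59.5
```

Request:
{"api": "apply_moves", "payload": {
  "commands": [
    [0,0,0.08,0],
    [0,0,0,0],
    [0,0,0,0],
    [0,0,0,0],
    [0,0,0,0]
  ]
}}

```text
clock: 22.05
eef_pos: [0.3882, 0.2868, 0.0194]
tool_rot: [-0.105, 0.994, 0.0, 0.001]
ft_force: [0.4, 0.5, -1.2]
grip_width: 0.0173
grasp_force: 59.5
```

Run:
```python
from h import *
st()
```

```text
t 22.05 p [0.3882 0.2868 0.0194] yaw_x -167.91 z [ 0.001  0.001 -1.   ] w 0.0173 q6 0.43 F [ 0.4  0.5 -1.2]
```

Request:
{"api": "apply_moves", "payload": {
  "commands": [
    [0,0,0.06,0],
    [0,0,0.04,0],
    [0,0,0,0],
    [0,0,0,0],
    [0,0,0,0]
  ]
}}

```text
clock: 22.47
eef_pos: [0.3877, 0.2865, 0.0168]
tool_rot: [-0.105, 0.994, -0.0, -0.0]
ft_force: [0.2, -0.4, -1.3]
grip_width: 0.017
grasp_force: 59.5
```

Request:
{"api": "apply_moves", "payload": {
  "commands": [
    [0,0,0,0],
    [0,0,0,0],
    [0,0,0,0],
    [0,0,0,0],
    [0,0,0,0]
  ],
  "claw": 0
}}

```text
clock: 22.88
eef_pos: [0.3878, 0.2865, 0.0169]
tool_rot: [-0.105, 0.994, 0.0, 0.0]
ft_force: [0.1, 0.1, 0.8]
grip_width: 0.0766
grasp_force: 0.0
```

Request:
{"api": "apply_moves", "payload": {
  "commands": [
    [0,0,-0.5,0],
    [0,0,-1,0],
    [0,0,-1,0],
    [0,0,-1,0],
    [0,0,-1,0]
  ]
}}

```text
clock: 23.3
eef_pos: [0.3877, 0.2865, 0.1085]
tool_rot: [-0.105, 0.994, 0.0, 0.0]
ft_force: [-0.4, 0.3, -0.2]
grip_width: 0.0852
grasp_force: 0.0
```

```bash
cat >> h.py <<'E'
def blues(c,z):
    hsv=cv2.cvtColor(c["image"],cv2.COLOR_BGR2HSV); m=cv2.inRange(hsv,(104,130,60),(125,255,255))
    for k in cv2.findContours(m,0,2)[0]:
        if cv2.contourArea(k)<150: continue
        w=np.array([ray(c,q[0],z)[:2]*1000 for q in cv2.convexHull(k)],np.float32); r=cv2.minAreaRect(w)
        B=cv2.boxPoints(r); e=max(B[1]-B[0],B[2]-B[1],key=np.linalg.norm)
        px=k.reshape(-1,2); print("blue",np.round(r[0],1),np.round(r[1],1),"yaw %.1f"%(np.degrees(np.arctan2(e[1],e[0]))%180),"px",px.min(0),px.max(0))
E
python3 - <<'E'
from h import *
st(); blues(bot.camera("top"),.014); blues(snap("wrist","w10"),.014)
k=cv2.cvtColor(load("w10")["image"],cv2.COLOR_BGR2GRAY); 
s=plan((.535,.295,.13),-152.5,10)
E
```

```text
t 23.3 p [0.3877 0.2865 0.1085] yaw_x -167.91 z [ 0.  0. -1.] w 0.0852 q6 0.43 F [-0.4  0.3 -0.2]
blue [572.2 310.5] [106.8  54.3] yaw 27.3 px [173 187] [199 220]
blue [ 585.5 -334.4] [106.9  56.8] yaw 14.5 px [368 181] [392 214]
blue [542.2 294.7] [54. 57.] yaw 117.3 px [206 288] [263 325]
[-0.716, -0.119, -0.095, -0.026]
[-0.712, -0.138, -0.095, -0.026]
[-0.708, -0.157, -0.095, -0.026]
[-0.704, -0.176, -0.095, -0.026]
[-0.699, -0.195, -0.095, -0.026]
[-0.693, -0.214, -0.095, -0.026]
[-0.687, -0.232, -0.095, -0.026]
[-0.681, -0.251, -0.095, -0.026]
[-0.674, -0.269, -0.095, -0.026]
[-0.666, -0.287, -0.095, -0.026]
```

Request:
{"api": "apply_moves", "payload": {
  "commands": [
    [-0.79,-0.13,0,-0.026],
    [-0.79,-0.15,0,-0.026],
    [-0.78,-0.17,0,-0.026],
    [-0.78,-0.19,0,-0.026],
    [-0.77,-0.21,0,-0.026]
  ]
}}

```text
clock: 23.82
eef_pos: [0.468, 0.2904, 0.1065]
tool_rot: [-0.173, 0.985, -0.0, -0.0]
ft_force: [-0.4, 1.1, -0.9]
grip_width: 0.0858
grasp_force: 0.0
```

Request:
{"api": "apply_moves", "payload": {
  "commands": [
    [-0.76,-0.23,0,-0.026],
    [-0.75,-0.25,0,-0.026],
    [-0.74,-0.27,0,-0.026],
    [-0.74,-0.29,0,-0.026],
    [-0.73,-0.3,0,-0.026]
  ]
}}

```text
clock: 24.23
eef_pos: [0.5469, 0.2947, 0.1062]
tool_rot: [-0.24, 0.971, -0.0, -0.001]
ft_force: [-0.4, 0.7, 0.7]
grip_width: 0.0852
grasp_force: 0.0
```

Request:
{"api": "apply_moves", "payload": {
  "commands": [
    [0,0,0.5,0],
    [0,0,0.5,0],
    [0,0,0,0],
    [0,0,0,0],
    [0,0,0,0]
  ]
}}

```text
clock: 24.65
eef_pos: [0.5455, 0.2949, 0.0864]
tool_rot: [-0.239, 0.971, -0.0, -0.001]
ft_force: [-0.7, 0.1, 0.7]
grip_width: 0.0854
grasp_force: 0.0
```

Run:
```python
from h import *
st(); c=snap("wrist","w11"); blues(c,.014); plan((.5505,.2985,.088),-152.5,1)
```

```text
t 24.65 p [0.5455 0.2949 0.0864] yaw_x -152.29 z [-0.001 -0.001 -1.   ] w 0.0854 q6 0.01 F [-0.7  0.1  0.7]
blue [572.1 308.7] [108.7  56.2] yaw 27.3 px [224 170] [287 277]
[-0.28, 0.046, -0.054, 0.004]
```

Request:
{"api": "apply_moves", "payload": {
  "commands": [
    [-0.24,0.02,0.8,0],
    [0,0,0.8,0],
    [0,0,0.8,0],
    [0,0,0.6,0],
    [0,0,0.4,0]
  ]
}}

```text
clock: 25.12
eef_pos: [0.5499, 0.2974, 0.0179]
tool_rot: [-0.239, 0.971, -0.0, -0.001]
ft_force: [0.1, -0.3, -0.2]
grip_width: 0.0852
grasp_force: 0.0
```

Request:
{"api": "apply_moves", "payload": {
  "commands": [
    [0,0,0.3,0],
    [0,0,0.3,0],
    [0,0,0.2,0],
    [0,0,0.1,0],
    [0,0,0,0]
  ],
  "claw": 0.18
}}

```text
clock: 25.53
eef_pos: [0.5507, 0.2976, 0.0007]
tool_rot: [-0.239, 0.971, -0.0, -0.0]
ft_force: [0.3, -0.1, 0.1]
grip_width: 0.0698
grasp_force: 0.0
```

Run:
```python
from h import *
st(); plan((.5498,.2975,.0),-152.5,1)
```

```text
t 25.53 p [0.5507 0.2976 0.0007] yaw_x -152.31 z [-0. -0. -1.] w 0.0698 q6 0.01 F [ 0.3 -0.1  0.1]
[0.042, 0.016, 0.035, 0.003]
```

No contact at eef z≈0, which confirms the shorter fingers. I'll probe for the table slowly.

Request:
{"api": "apply_moves", "payload": {
  "commands": [
    [0,0,0.1,0],
    [0,0,0.1,0],
    [0,0,0.1,0],
    [0,0,0.1,0],
    [0,0,0,0]
  ]
}}

```text
clock: 25.95
eef_pos: [0.5505, 0.2974, -0.0077]
tool_rot: [-0.239, 0.971, -0.0, -0.0]
ft_force: [-0.7, -0.8, 0.2]
grip_width: 0.07
grasp_force: 0.0
```

Request:
{"api": "apply_moves", "payload": {
  "commands": [
    [0,0,0.1,0],
    [0,0,0.1,0],
    [0,0,0,0],
    [0,0,0,0],
    [0,0,0,0]
  ]
}}

```text
clock: 26.37
eef_pos: [0.5507, 0.2976, -0.0112]
tool_rot: [-0.239, 0.971, 0.0, -0.0]
ft_force: [-0.4, -0.1, 0.8]
grip_width: 0.0698
grasp_force: 0.0
```

Request:
{"api": "apply_moves", "payload": {
  "commands": [
    [0,0,0.1,0],
    [0,0,0.1,0],
    [0,0,0,0],
    [0,0,0,0],
    [0,0,0,0]
  ]
}}

```text
clock: 26.78
eef_pos: [0.5507, 0.2976, -0.0152]
tool_rot: [-0.239, 0.971, -0.0, -0.0]
ft_force: [0.4, 0.1, 1.0]
grip_width: 0.0702
grasp_force: 0.0
```

Request:
{"api": "apply_moves", "payload": {
  "commands": [
    [0,0,0,0],
    [0,0,0,0],
    [0,0,0,0],
    [0,0,0,0],
    [0,0,0,0]
  ],
  "claw": 1
}}

```text
clock: 27.2
eef_pos: [0.5512, 0.2978, -0.0147]
tool_rot: [-0.239, 0.971, 0.0, 0.001]
ft_force: [-0.5, -0.4, 4.0]
grip_width: 0.0562
grasp_force: 65.8
```

Run:
```python
from h import *
st(); c=snap("wrist","w12",crop=(130,150,384,384),k=2.5)
```

```text
t 27.2 p [ 0.5512  0.2978 -0.0147] yaw_x -152.31 z [ 0.001  0.    -1.   ] w 0.0562 q6 0.01 F [-0.5 -0.4  4. ]
```

View pics/w12.png

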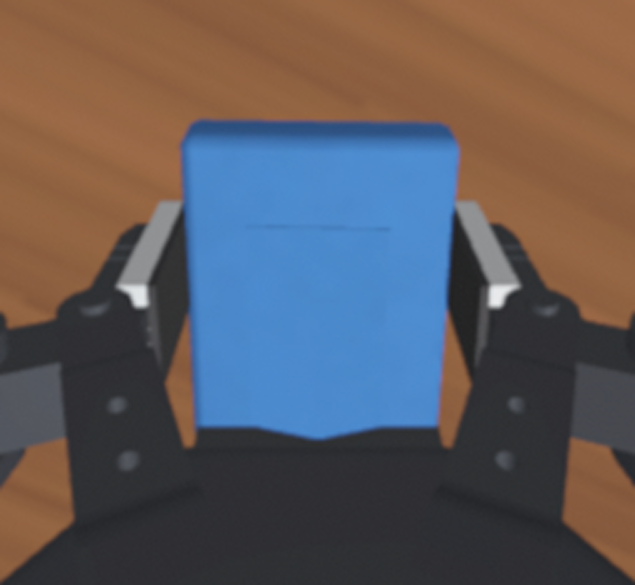

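Wrist view: drive A is gripped squarely between the pads, its near top edge at crop (320,145). Now I'll compute the hand-to-drive offset and the path to bay 1.

```bash
cat >> h.py <<'E'
a_=np.radians(-1.85); RD=np.array([[np.cos(a_),-np.sin(a_)],[np.sin(a_),np.cos(a_)]]); OD=np.array([.5872,.0053])
W=lambda x,y:OD+RD@np.array([x,y])
D=lambda p:np.round(1000*(RD.T@(np.array(p)[:2]-OD)),1)
E
python3 - <<'E'
from h import *
c=load("w12"); o=bot.get_obs(); T=Rn.from_quat(o["tool_rot"]).as_matrix()
q=lambda u,v,z:np.round(1000*(T.T@(ray(c,(129.8+u/2.5,149.8+v/2.5),z)-o["eef_pos"])),1)
print("rear corners in tool",q(190,145,.014),q(456,145,.014),"bottom edge",q(320,122,.0))
g=W(-.105,.0715); print(g)
s=plan((o["eef_pos"][0],o["eef_pos"][1],.065),None,5)
plan((*g,.065),178.15,13,s)
E
```

```text
rear corners in tool [ 27.2 -24.8 -28.7] [ 27.1  29.3 -28.7] bottom edge [ 27.3   1.7 -14.7]
[0.48456296 0.08015244]
[0.0, 0.0, -0.796, -0.0]
[0.0, 0.0, -0.796, -0.0]
[0.0, 0.0, -0.796, -0.0]
[0.0, 0.0, -0.796, -0.0]
[0.0, 0.0, -0.796, -0.0]
[0.616, -0.622, -0.0, 0.038]
[0.591, -0.646, -0.0, 0.038]
[0.565, -0.669, -0.0, 0.038]
[0.538, -0.691, -0.0, 0.038]
[0.51, -0.712, -0.0, 0.038]
[0.481, -0.731, -0.0, 0.038]
[0.452, -0.75, -0.0, 0.038]
[0.422, -0.767, -0.0, 0.038]
[0.391, -0.783, -0.0, 0.038]
[0.36, -0.798, -0.0, 0.038]
[0.328, -0.812, -0.0, 0.038]
[0.295, -0.824, -0.0, 0.038]
[0.262, -0.835, -0.0, 0.038]
```

Request:
{"api": "apply_moves", "payload": {
  "commands": [
    [0,0,-0.3,0],
    [0,0,-0.9,0],
    [0,0,-1,0],
    [0,0,-1,0],
    [0,0,-0.8,0]
  ]
}}

```text
clock: 27.67
eef_pos: [0.5503, 0.2974, 0.0655]
tool_rot: [-0.239, 0.971, -0.0, -0.001]
ft_force: [0.3, 0.1, -1.4]
grip_width: 0.0565
grasp_force: 65.3
```

Request:
{"api": "apply_moves", "payload": {
  "commands": [
    [0.62,-0.62,0,0.038],
    [0.59,-0.65,0,0.038],
    [0.57,-0.67,0,0.038],
    [0.54,-0.69,0,0.038],
    [0.51,-0.71,0,0.038]
  ]
}}

```text
clock: 28.08
eef_pos: [0.5237, 0.2128, 0.0642]
tool_rot: [-0.141, 0.99, -0.0, -0.001]
ft_force: [0.5, 0.6, -1.3]
grip_width: 0.0564
grasp_force: 65.2
```

Request:
{"api": "apply_moves", "payload": {
  "commands": [
    [0.48,-0.73,0,0.038],
    [0.45,-0.75,0,0.038],
    [0.42,-0.77,0,0.038],
    [0.39,-0.78,0,0.038],
    [0.36,-0.8,0,0.038]
  ]
}}

```text
clock: 28.5
eef_pos: [0.4981, 0.1292, 0.0643]
tool_rot: [-0.042, 0.999, -0.0, -0.001]
ft_force: [0.3, -0.2, -1.4]
grip_width: 0.0564
grasp_force: 65.2
```

Request:
{"api": "apply_moves", "payload": {
  "commands": [
    [0.33,-0.81,0,0.038],
    [0.3,-0.82,0,0.038],
    [0.26,-0.83,0,0.038],
    [0,0,0,0],
    [0,0,0,0]
  ]
}}

```text
clock: 28.92
eef_pos: [0.483, 0.0796, 0.0645]
tool_rot: [0.017, 1.0, 0.0, -0.001]
ft_force: [1.3, 0.5, -1.7]
grip_width: 0.0565
grasp_force: 65.3
```

```bash
sed -i 's/OD=np.array.*/OD=np.array([.588,.0046])/' h.py
python3 - <<'E'
from h import *
st(); plan((*W(-.103,.0715),.008),178.15,5)
E
```

```text
t 28.92 p [0.483  0.0796 0.0645] yaw_x 178.0 z [-0.001  0.    -1.   ] w 0.0565 q6 0.2 F [ 1.3  0.5 -1.7]
[-0.044, -0.0, 0.565, -0.001]
[-0.044, -0.0, 0.565, -0.001]
[-0.044, -0.0, 0.565, -0.001]
[-0.044, -0.0, 0.565, -0.001]
[-0.044, -0.0, 0.565, -0.001]
```

Request:
{"api": "apply_moves", "payload": {
  "commands": [
    [-0.1,0,0.7,0],
    [-0.1,0,0.7,0],
    [0,0,0.7,0],
    [0,0,0.6,0],
    [0,0,0.3,0]
  ]
}}

```text
clock: 29.33
eef_pos: [0.4869, 0.0808, 0.0032]
tool_rot: [0.016, 1.0, 0.0, -0.001]
ft_force: [-0.5, 0.4, -2.0]
grip_width: 0.0565
grasp_force: 65.2
```

Request:
{"api": "apply_moves", "payload": {
  "commands": [
    [0,0,0.15,0],
    [0,0,0,0],
    [0,0,0,0],
    [0,0,0,0],
    [0,0,0,0]
  ]
}}

```text
clock: 29.75
eef_pos: [0.4885, 0.0802, 0.0026]
tool_rot: [0.017, 1.0, 0.0, 0.001]
ft_force: [0.5, 1.5, -1.8]
grip_width: 0.056
grasp_force: 65.2
```

Run:
```python
from h import *
st(); plan((*W(-.075,.0715),-.0003),178.15,5); c=snap("wrist","w13"); cv2.imwrite("pics/w13z.png",cv2.resize(c["image"][100:,:],None,fx=1.56,fy=1.56,interpolation=cv2.INTER_CUBIC))
```

```text
t 29.75 p [0.4885 0.0802 0.0026] yaw_x 178.06 z [ 0.002  0.    -1.   ] w 0.056 q6 0.2 F [ 0.5  1.5 -1.8]
[-0.269, -0.008, 0.029, -0.0]
[-0.269, -0.008, 0.029, -0.0]
[-0.269, -0.008, 0.029, -0.0]
[-0.269, -0.008, 0.029, -0.0]
[-0.269, -0.008, 0.029, -0.0]
```

View pics/w13z.png

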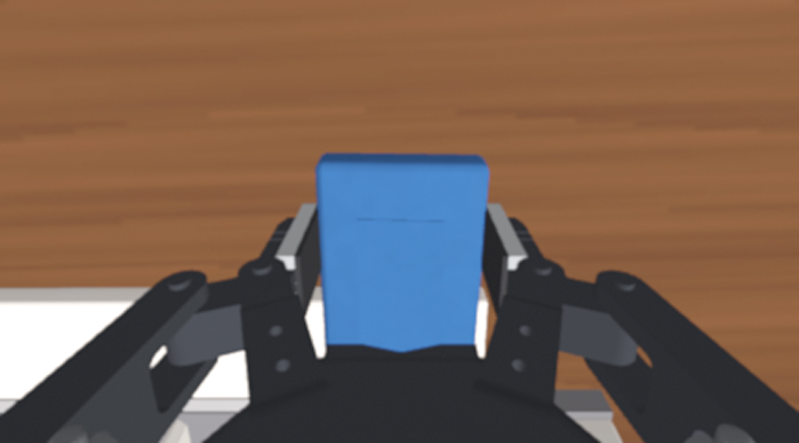

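That was my last picture. The drive is square and level ahead of bay 1, with the sill's end at (487,325) beside it. From here I'll work from numbers only.

Run:
```python
from h import *
c=load("w13"); o=bot.get_obs()
print("sill end dock",D(ray(c,(487/1.56,100+325/1.56),.012)),"near edge",D(ray(c,(60/1.56,100+291/1.56),.012)),"drive rear corners dock",D(ray(c,(319/1.56,100+167/1.56),.0313)),D(ray(c,(487/1.56,100+167/1.56),.0313)),"eef dock",D(o["eef_pos"]))
```

```text
sill end dock [-50.9 109.7] near edge [-68.3 -68.1] drive rear corners dock [-130.1   46.5] [-130.   101.2] eef dock [-102.    72.3]
```

Request:
{"api": "apply_moves", "payload": {
  "commands": [
    [0,-0.03,0.05,0],
    [-0.3,-0.02,0.05,0],
    [-0.4,0,0,0],
    [-0.4,0,0,0],
    [-0.3,0,0,0]
  ]
}}

```text
clock: 30.22
eef_pos: [0.5176, 0.078, 0.0]
tool_rot: [0.017, 1.0, 0.0, 0.001]
ft_force: [0.3, -0.1, -1.2]
grip_width: 0.0563
grasp_force: 65.2
```

Run:
```python
from h import *
print(D(st()["eef_pos"]))
```

```text
t 30.22 p [0.5176 0.078  0.    ] yaw_x 178.04 z [ 0.002  0.    -1.   ] w 0.0563 q6 0.18 F [ 0.3 -0.1 -1.2]
[-72.8  71.1]
```

Request:
{"api": "apply_moves", "payload": {
  "commands": [
    [-0.3,0,0,0],
    [-0.3,0,0,0],
    [-0.3,0,0,0],
    [-0.2,0,0,0],
    [0,0,0,0]
  ]
}}

```text
clock: 30.63
eef_pos: [0.539, 0.0773, -0.0001]
tool_rot: [0.017, 1.0, 0.0, 0.001]
ft_force: [0.3, 0.1, -2.2]
grip_width: 0.0562
grasp_force: 65.2
```

Run:
```python
from h import *
print(D(st()["eef_pos"]))
```

```text
t 30.63 p [ 5.39e-01  7.73e-02 -1.00e-04] yaw_x 178.04 z [ 0.001  0.    -1.   ] w 0.0562 q6 0.18 F [ 0.3  0.1 -2.2]
[-51.4  71.1]
```

The front is about 30 mm inside bay 1 with no side force, so I'll carry on.

Request:
{"api": "apply_moves", "payload": {
  "commands": [
    [-0.3,0,0,0],
    [-0.4,0,0,0],
    [-0.4,0,0,0],
    [-0.3,0,0,0],
    [-0.2,0,0,0]
  ]
}}

```text
clock: 31.05
eef_pos: [0.5711, 0.0762, -0.0]
tool_rot: [0.017, 1.0, 0.0, 0.001]
ft_force: [0.2, 0.6, -1.8]
grip_width: 0.0564
grasp_force: 65.2
```

Run:
```python
from h import *
print(D(st()["eef_pos"]))
```

```text
t 31.05 p [ 0.5711  0.0762 -0.    ] yaw_x 178.04 z [ 0.001  0.    -1.   ] w 0.0564 q6 0.17 F [ 0.2  0.6 -1.8]
[-19.2  71. ]
```

Request:
{"api": "apply_moves", "payload": {
  "commands": [
    [0,0,0.1,0],
    [0,0,0.03,0],
    [0,0,0,0],
    [0,0,0,0],
    [0,0,0,0]
  ]
}}

```text
clock: 31.47
eef_pos: [0.5696, 0.0762, -0.0026]
tool_rot: [0.017, 1.0, -0.0, 0.0]
ft_force: [0.7, 0.0, -0.5]
grip_width: 0.0563
grasp_force: 65.4
```

Request:
{"api": "apply_moves", "payload": {
  "commands": [
    [0,0,0,0],
    [0,0,0,0],
    [0,0,0,0],
    [0,0,-0.3,0],
    [0,0,-0.6,0]
  ],
  "claw": 0.12
}}

```text
clock: 31.88
eef_pos: [0.568, 0.076, 0.0142]
tool_rot: [0.017, 1.0, -0.0, -0.002]
ft_force: [-1.6, -0.2, -0.9]
grip_width: 0.0751
grasp_force: 0.0
```

Request:
{"api": "apply_moves", "payload": {
  "commands": [
    [0,0,-0.8,0],
    [0.8,0,-0.6,0],
    [1,0,0,0],
    [1,0,0,0],
    [0.6,0,0,0]
  ]
}}

```text
clock: 32.3
eef_pos: [0.4997, 0.0785, 0.0438]
tool_rot: [0.017, 1.0, 0.0, -0.001]
ft_force: [0.5, -0.9, -0.8]
grip_width: 0.075
grasp_force: 0.0
```

Run:
```python
from h import *
print(D(st()["eef_pos"])); c=snap("wrist","w14"); blues(c,.026)
hsv=cv2.cvtColor(c["image"],cv2.COLOR_BGR2HSV); m=cv2.inRange(hsv,(104,130,60),(125,255,255))
k=max(cv2.findContours(m,0,2)[0],key=cv2.contourArea).reshape(-1,2); i=k[:,1].argmin(); print(k[i],D(ray(c,k[i],.026)))
for u in range(k[:,0].min()+6,k[:,0].max()-4,12): v=np.where(m[:,u])[0].min(); print(D(ray(c,(u,v),.012)),end=" ")
```

```text
t 32.3 p [0.4997 0.0785 0.0438] yaw_x 178.06 z [-0.001  0.    -1.   ] w 0.075 q6 0.19 F [ 0.5 -0.9 -0.8]
[-90.6  71. ]
blue [562.6  77. ] [55.7 55.2] yaw 88.0 px [221 265] [293 325]
[224 265] [-55.4  47.1]
[-46.4  47.6] [-46.4  57.2] [-46.4  66.8] [-46.4  76.5] [-46.4  86.1] [-46.3  95.8]
```

Drive 1 is part-way in, with its rear at x=-46 mm. Now I'll close the fingers, lower and push.

Request:
{"api": "apply_moves", "payload": {
  "commands": [
    [0,0,0,0],
    [0,0,0,0],
    [0,0,0.3,0],
    [0,0,0.4,0],
    [0,0,0.4,0]
  ],
  "claw": 1
}}

```text
clock: 32.77
eef_pos: [0.5025, 0.0785, 0.0204]
tool_rot: [0.017, 1.0, 0.0, 0.0]
ft_force: [0.2, -0.1, -0.4]
grip_width: 0.0141
grasp_force: 0.0
```

Request:
{"api": "apply_moves", "payload": {
  "commands": [
    [0,0,0.4,0],
    [0,0,0.4,0],
    [0,0,0.1,0],
    [0,0,0,0],
    [0,0,0,0]
  ]
}}

```text
clock: 33.18
eef_pos: [0.5015, 0.0785, 0.0029]
tool_rot: [0.017, 1.0, -0.0, -0.0]
ft_force: [0.7, 0.1, 0.5]
grip_width: -0.0
grasp_force: 0.0
```

Run:
```python
from h import *
print(D(st()["eef_pos"]))
```

```text
t 33.18 p [0.5015 0.0785 0.0029] yaw_x 178.05 z [-0.001 -0.    -1.   ] w -0.0 q6 0.19 F [0.7 0.1 0.5]
[-88.8  71.1]
```

Push from x=-89 to about -17 first.

Request:
{"api": "apply_moves", "payload": {
  "commands": [
    [-0.5,0,0,0],
    [-0.5,0,0,0],
    [-0.4,0,0,0],
    [-0.4,0,0,0],
    [-0.4,0,0,0]
  ]
}}

```text
clock: 33.6
eef_pos: [0.546, 0.077, 0.0034]
tool_rot: [0.017, 1.0, 0.0, -0.0]
ft_force: [-1.0, -0.4, 1.2]
grip_width: 0.0
grasp_force: 0.6
```

Request:
{"api": "apply_moves", "payload": {
  "commands": [
    [-0.4,0,0,0],
    [-0.4,0,0,0],
    [-0.3,0,0,0],
    [-0.2,0,0,0],
    [0,0,0,0]
  ]
}}

```text
clock: 34.02
eef_pos: [0.5729, 0.0761, 0.0032]
tool_rot: [0.017, 1.0, 0.0, 0.001]
ft_force: [-0.3, 0.1, -0.0]
grip_width: 0.0
grasp_force: 0.0
```

Run:
```python
from h import *
print(D(st()["eef_pos"]));
```

```text
t 34.02 p [0.5729 0.0761 0.0032] yaw_x 178.04 z [ 0.001  0.    -1.   ] w 0.0 q6 0.17 F [-0.3  0.1 -0. ]
[-17.4  71. ]
```

Request:
{"api": "apply_moves", "payload": {
  "commands": [
    [-0.1,0,0,0],
    [-0.1,0,0,0],
    [-0.05,0,0,0],
    [-0.05,0,0,0],
    [0,0,0,0]
  ]
}}

```text
clock: 34.43
eef_pos: [0.5777, 0.0759, 0.0032]
tool_rot: [0.017, 1.0, -0.0, 0.0]
ft_force: [-0.8, 0.4, -0.3]
grip_width: 0.0001
grasp_force: 0.1
```

Run:
```python
from h import *
print(D(st()["eef_pos"]));
```

```text
t 34.43 p [0.5777 0.0759 0.0032] yaw_x 178.06 z [ 0. -0. -1.] w 0.0001 q6 0.16 F [-0.8  0.4 -0.3]
[-12.6  71. ]
```

Request:
{"api": "apply_moves", "payload": {
  "commands": [
    [-0.05,0,0,0],
    [-0.05,0,0,0],
    [-0.05,0,0,0],
    [0,0,0,0],
    [0,0,0,0]
  ]
}}

```text
clock: 34.85
eef_pos: [0.581, 0.0759, 0.0033]
tool_rot: [0.017, 1.0, 0.0, 0.0]
ft_force: [-0.4, 0.0, -0.0]
grip_width: 0.0002
grasp_force: 0.1
```

Request:
{"api": "apply_moves", "payload": {
  "commands": [
    [-0.05,0,0,0],
    [-0.05,0,0,0],
    [-0.05,0,0,0],
    [0,0,0,0],
    [0,0,0,0]
  ]
}}

```text
clock: 35.27
eef_pos: [0.5822, 0.0758, 0.0031]
tool_rot: [0.017, 1.0, -0.0, -0.001]
ft_force: [-5.3, -0.1, 2.9]
grip_width: -0.0001
grasp_force: 2.6
```

Run:
```python
from h import *
print(D(st()["eef_pos"]));
```

```text
t 35.27 p [0.5822 0.0758 0.0031] yaw_x 178.06 z [-0.003  0.    -1.   ] w -0.0001 q6 0.16 F [-5.3 -0.1  2.9]
[-8.1 70.9]
```

It has stalled at the back stop as expected. One more nudge, then withdraw and check.

Request:
{"api": "apply_moves", "payload": {
  "commands": [
    [-0.05,0,0,0],
    [-0.05,0,0,0],
    [0,0,0,0],
    [0,0,0,0],
    [0,0,0,0]
  ]
}}

```text
clock: 35.68
eef_pos: [0.5822, 0.0757, 0.0028]
tool_rot: [0.017, 1.0, -0.0, -0.003]
ft_force: [-9.0, 1.5, 6.5]
grip_width: -0.0003
grasp_force: 4.5
```

Request:
{"api": "apply_moves", "payload": {
  "commands": [
    [0.2,0,0,0],
    [0.5,0,-0.2,0],
    [1,0,-1,0],
    [1,0,-1,0],
    [0.5,0,-1,0]
  ],
  "claw": 0
}}

```text
clock: 36.1
eef_pos: [0.5199, 0.0777, 0.0673]
tool_rot: [0.017, 1.0, -0.0, -0.001]
ft_force: [-0.0, -0.8, 0.4]
grip_width: 0.0602
grasp_force: 0.0
```

Run:
```python
from h import *
print(D(st()["eef_pos"])); c=snap("wrist","w15"); blues(c,.026)
m=cv2.inRange(cv2.cvtColor(c["image"],cv2.COLOR_BGR2HSV),(100,60,60),(125,255,255))
for u in range(215,300,10):
    v=np.where(m[:,u])[0]
    if len(v): print(u,v.min(),D(ray(c,(u,v.min()),.012)),end=" ")
t=bot.camera("top"); blues(t,.014)
plan((.557,-.342,.08),-165.5,22)
```

```text
t 36.1 p [0.5199 0.0777 0.0673] yaw_x 178.05 z [-0.001 -0.    -1.   ] w 0.0602 q6 0.18 F [-0.  -0.8  0.4]
[-70.4  70.9]
blue [597.3  76. ] [55.4 22.7] yaw 88.0 px [226 281] [289 303]
225 287 [12.1 41.7] 235 280 [ 4.6 51.2] 245 280 [ 4.6 60.4] 255 280 [ 4.6 69.6] 265 280 [ 4.6 78.8] 275 280 [ 4.7 88. ] 285 280 [ 4.7 97.2] blue [ 585.7 -334.5] [106.8  56.7] yaw 13.6 px [368 181] [392 214]
[-0.108, -0.952, -0.021, -0.012]
[-0.096, -0.953, -0.021, -0.012]
[-0.083, -0.955, -0.021, -0.012]
[-0.071, -0.956, -0.021, -0.012]
[-0.058, -0.956, -0.021, -0.012]
[-0.046, -0.957, -0.021, -0.012]
[-0.033, -0.958, -0.021, -0.012]
[-0.021, -0.958, -0.021, -0.012]
[-0.008, -0.958, -0.021, -0.012]
[0.004, -0.958, -0.021, -0.012]
[0.017, -0.958, -0.021, -0.012]
[0.029, -0.958, -0.021, -0.012]
[0.042, -0.957, -0.021, -0.012]
[0.054, -0.957, -0.021, -0.012]
[0.066, -0.956, -0.021, -0.012]
[0.079, -0.955, -0.021, -0.012]
[0.091, -0.954, -0.021, -0.012]
[0.104, -0.953, -0.021, -0.012]
[0.116, -0.951, -0.021, -0.012]
[0.129, -0.949, -0.021, -0.012]
[0.141, -0.948, -0.021, -0.012]
[0.153, -0.946, -0.021, -0.012]
```

Drive 1 is home. Moving to drive B.

Request:
{"api": "apply_moves", "payload": {
  "commands": [
    [-0.11,-0.95,-0.05,-0.012],
    [-0.1,-0.95,-0.05,-0.012],
    [-0.08,-0.96,-0.05,-0.012],
    [-0.07,-0.96,-0.05,-0.012],
    [-0.06,-0.96,-0.05,-0.012]
  ]
}}

```text
clock: 36.62
eef_pos: [0.5305, -0.0189, 0.0718]
tool_rot: [-0.015, 1.0, -0.0, 0.001]
ft_force: [0.1, -0.2, -1.2]
grip_width: 0.0853
grasp_force: 0.0
```

Request:
{"api": "apply_moves", "payload": {
  "commands": [
    [-0.05,-0.96,0,-0.012],
    [-0.03,-0.96,0,-0.012],
    [-0.02,-0.96,0,-0.012],
    [-0.01,-0.96,0,-0.012],
    [0,-0.96,0,-0.012]
  ]
}}

```text
clock: 37.03
eef_pos: [0.5378, -0.115, 0.0716]
tool_rot: [-0.046, 0.999, -0.0, 0.001]
ft_force: [0.8, 0.2, -0.7]
grip_width: 0.0854
grasp_force: 0.0
```

Request:
{"api": "apply_moves", "payload": {
  "commands": [
    [0.02,-0.96,0,-0.012],
    [0.03,-0.96,0,-0.012],
    [0.04,-0.96,0,-0.012],
    [0.05,-0.96,0,-0.012],
    [0.07,-0.96,0,-0.012]
  ]
}}

```text
clock: 37.45
eef_pos: [0.5447, -0.2111, 0.0715]
tool_rot: [-0.077, 0.997, -0.0, 0.001]
ft_force: [0.0, 0.8, -0.2]
grip_width: 0.0855
grasp_force: 0.0
```

Request:
{"api": "apply_moves", "payload": {
  "commands": [
    [0.08,-0.96,0,-0.012],
    [0.09,-0.95,0,-0.012],
    [0.1,-0.95,0,-0.012],
    [0.12,-0.95,0,-0.012],
    [0.13,-0.95,0,-0.012]
  ]
}}

```text
clock: 37.87
eef_pos: [0.5513, -0.3067, 0.0714]
tool_rot: [-0.109, 0.994, -0.001, 0.0]
ft_force: [0.3, -0.0, 0.3]
grip_width: 0.085
grasp_force: 0.0
```

Request:
{"api": "apply_moves", "payload": {
  "commands": [
    [0.14,-0.95,0,-0.012],
    [0.15,-0.95,0,-0.012],
    [0,0,0,0],
    [0,0,0,0],
    [0,0,0,0]
  ]
}}

```text
clock: 38.28
eef_pos: [0.5533, -0.3432, 0.0714]
tool_rot: [-0.121, 0.993, 0.0, -0.0]
ft_force: [-0.5, 0.2, -0.3]
grip_width: 0.085
grasp_force: 0.0
```

Run:
```python
from h import *
st(); c=snap("wrist","w16"); blues(c,.014)
```

```text
t 38.28 p [ 0.5533 -0.3432  0.0714] yaw_x -166.12 z [-0.     0.001 -1.   ] w 0.085 q6 -0.8 F [-0.5  0.2 -0.3]
blue [ 584.5 -338.4] [108.4  56. ] yaw 14.0 px [219 176] [286 288]
```

Request:
{"api": "apply_moves", "payload": {
  "commands": [
    [-0.2,-0.13,0.8,0],
    [0,0,0.9,0],
    [0,0,0.8,0],
    [0,0,0.6,0],
    [0,0,0.3,0]
  ]
}}

```text
clock: 38.75
eef_pos: [0.5568, -0.3432, 0.0021]
tool_rot: [-0.122, 0.993, 0.001, -0.001]
ft_force: [-0.1, -0.4, -0.2]
grip_width: 0.0855
grasp_force: 0.0
```

Request:
{"api": "apply_moves", "payload": {
  "commands": [
    [0,0,0.3,0],
    [0,0,0.2,0],
    [0,0,0.2,0],
    [0,0,0.1,0],
    [0,0,0,0]
  ],
  "claw": 0.12
}}

```text
clock: 39.17
eef_pos: [0.5577, -0.3449, -0.0118]
tool_rot: [-0.121, 0.993, -0.0, 0.0]
ft_force: [0.5, -0.3, -0.6]
grip_width: 0.0753
grasp_force: 0.0
```

Run:
```python
from h import *
st(); c=snap("wrist","w17"); blues(c,.014)
```

```text
t 39.17 p [ 0.5577 -0.3449 -0.0118] yaw_x -166.11 z [ 0. -0. -1.] w 0.0753 q6 -0.8 F [ 0.5 -0.3 -0.6]
blue [ 567.8 -342.5] [77.6 56. ] yaw 14.0 px [202 204] [308 325]
```

Request:
{"api": "apply_moves", "payload": {
  "commands": [
    [0,0,0.1,0],
    [0,0,0.06,0],
    [0,0,0,0],
    [0,0,0,0],
    [0,0,0,0]
  ]
}}

```text
clock: 39.63
eef_pos: [0.5578, -0.345, -0.0149]
tool_rot: [-0.121, 0.993, -0.0, 0.0]
ft_force: [0.1, -0.5, 0.3]
grip_width: 0.075
grasp_force: 0.0
```

Request:
{"api": "apply_moves", "payload": {
  "commands": [
    [0,0,0,0],
    [0,0,0,0],
    [0,0,0,0],
    [0,0,0,0],
    [0,0,0,0]
  ],
  "claw": 1
}}

```text
clock: 40.05
eef_pos: [0.5582, -0.3452, -0.0144]
tool_rot: [-0.121, 0.993, -0.0, 0.0]
ft_force: [-0.3, -0.9, 3.3]
grip_width: 0.0564
grasp_force: 66.0
```

Run:
```python
from h import *
o=st(); T=Rn.from_quat(o["tool_rot"]).as_matrix(); c=snap("wrist","w18"); blues(c,.014)
m=cv2.inRange(cv2.cvtColor(c["image"],cv2.COLOR_BGR2HSV),(100,100,60),(125,255,255))
for u in (225,257,290): print(np.round(1000*(T.T@(ray(c,(u,np.where(m[:,u])[0].min()),0.)-o["eef_pos"])),1))
```

```text
t 40.05 p [ 0.5582 -0.3452 -0.0144] yaw_x -166.11 z [ 0.001 -0.001 -1.   ] w 0.0564 q6 -0.8 F [-0.3 -0.9  3.3]
blue [ 566.5 -342. ] [75.5 56.9] yaw 13.9 px [203 205] [311 325]
[ 23.7 -17.  -14.4]
[ 23.7   1.1 -14.4]
[ 23.7  19.7 -14.4]
```

Request:
{"api": "apply_moves", "payload": {
  "commands": [
    [0,0,-0.3,0],
    [0,0,-0.9,0],
    [0,0,-1,0],
    [0,0,-1,0],
    [0,0,-0.8,0]
  ]
}}

```text
clock: 40.52
eef_pos: [0.5572, -0.3445, 0.0655]
tool_rot: [-0.121, 0.993, 0.0, -0.001]
ft_force: [0.1, -0.2, -2.2]
grip_width: 0.0563
grasp_force: 65.4
```

Run:
```python
from h import *
o=st(); print(W(-.103,.0035)); plan((*W(-.103,.0035),.065),178.15,18)
```

```text
t 40.52 p [ 0.5572 -0.3445  0.0655] yaw_x -166.1 z [-0.001  0.001 -1.   ] w 0.0563 q6 -0.8 F [ 0.1 -0.2 -2.2]
[0.48516668 0.01142332]
[-0.043, 1.008, 0.002, 0.015]
[-0.028, 1.008, 0.002, 0.015]
[-0.012, 1.009, 0.002, 0.015]
[0.003, 1.009, 0.002, 0.015]
[0.018, 1.009, 0.002, 0.015]
[0.034, 1.008, 0.002, 0.015]
[0.049, 1.008, 0.002, 0.015]
[0.064, 1.007, 0.002, 0.015]
[0.08, 1.006, 0.002, 0.015]
[0.095, 1.004, 0.002, 0.015]
[0.111, 1.003, 0.002, 0.015]
[0.126, 1.001, 0.002, 0.015]
[0.141, 0.999, 0.002, 0.015]
[0.156, 0.997, 0.002, 0.015]
[0.172, 0.994, 0.002, 0.015]
[0.187, 0.991, 0.002, 0.015]
[0.202, 0.988, 0.002, 0.015]
[0.217, 0.985, 0.002, 0.015]
```

Request:
{"api": "apply_moves", "payload": {
  "commands": [
    [-0.04,1,0,0.015],
    [-0.03,1,0,0.015],
    [-0.01,1,0,0.015],
    [0,1,0,0.015],
    [0.02,1,0,0.015]
  ]
}}

```text
clock: 40.93
eef_pos: [0.5366, -0.2455, 0.0642]
tool_rot: [-0.081, 0.997, 0.001, -0.001]
ft_force: [0.7, 0.2, -1.8]
grip_width: 0.0565
grasp_force: 65.5
```

Request:
{"api": "apply_moves", "payload": {
  "commands": [
    [0.03,1,0,0.015],
    [0.05,1,0,0.015],
    [0.06,1,0,0.015],
    [0.08,1,0,0.015],
    [0.1,1,0,0.015]
  ]
}}

```text
clock: 41.35
eef_pos: [0.5171, -0.1473, 0.0643]
tool_rot: [-0.042, 0.999, 0.0, -0.001]
ft_force: [0.5, 0.6, -1.8]
grip_width: 0.0563
grasp_force: 65.4
```

Request:
{"api": "apply_moves", "payload": {
  "commands": [
    [0.11,1,0,0.015],
    [0.13,1,0,0.015],
    [0.14,1,0,0.015],
    [0.16,1,0,0.015],
    [0.17,0.99,0,0.015]
  ]
}}

```text
clock: 41.77
eef_pos: [0.4975, -0.0485, 0.0645]
tool_rot: [-0.003, 1.0, 0.0, -0.001]
ft_force: [0.8, 0.5, -2.3]
grip_width: 0.056
grasp_force: 65.4
```

Request:
{"api": "apply_moves", "payload": {
  "commands": [
    [0.19,0.99,0,0.015],
    [0.2,0.99,0,0.015],
    [0.22,0.98,0,0.015],
    [0,0,0,0],
    [0,0,0,0]
  ]
}}

```text
clock: 42.18
eef_pos: [0.4861, 0.0105, 0.0646]
tool_rot: [0.019, 1.0, -0.0, -0.001]
ft_force: [-0.4, 0.5, -2.7]
grip_width: 0.056
grasp_force: 65.4
```

Run:
```python
from h import *
print(D(st()["eef_pos"])); plan((*W(-.103,.0035),.003),178.1,5)
```

```text
t 42.18 p [0.4861 0.0105 0.0646] yaw_x 177.83 z [-0.002 -0.    -1.   ] w 0.056 q6 0.06 F [-0.4  0.5 -2.7]
[-102.     2.6]
[0.01, 0.009, 0.616, -0.001]
[0.01, 0.009, 0.616, -0.001]
[0.01, 0.009, 0.616, -0.001]
[0.01, 0.009, 0.616, -0.001]
[0.01, 0.009, 0.616, -0.001]
```

Request:
{"api": "apply_moves", "payload": {
  "commands": [
    [0,0.03,0.7,-0.004],
    [0,0,0.7,0],
    [0,0,0.7,0],
    [0,0,0.6,0],
    [0,0,0.4,0]
  ]
}}

```text
clock: 42.6
eef_pos: [0.4862, 0.0094, 0.0016]
tool_rot: [0.019, 1.0, -0.0, -0.001]
ft_force: [-0.4, -0.3, -2.1]
grip_width: 0.0563
grasp_force: 65.4
```

Request:
{"api": "apply_moves", "payload": {
  "commands": [
    [0,0,0.1,0],
    [0,0,0.05,0],
    [0,0,0,0],
    [0,0,0,0],
    [0,0,0,0]
  ]
}}

```text
clock: 43.02
eef_pos: [0.4879, 0.0102, 0.0007]
tool_rot: [0.018, 1.0, 0.0, 0.001]
ft_force: [-0.3, -0.3, -2.0]
grip_width: 0.0563
grasp_force: 65.4
```

Run:
```python
from h import *
print(D(st()["eef_pos"]))
```

```text
t 43.02 p [0.4879 0.0102 0.0007] yaw_x 177.93 z [ 0.002 -0.    -1.   ] w 0.0563 q6 0.06 F [-0.3 -0.3 -2. ]
[-100.3    2.4]
```

Request:
{"api": "apply_moves", "payload": {
  "commands": [
    [-0.2,0.035,0.01,0],
    [-0.4,0,0,0],
    [-0.4,0,0,0],
    [-0.3,0,0,0],
    [-0.1,0,0,0]
  ]
}}

```text
clock: 43.43
eef_pos: [0.5174, 0.01, 0.0001]
tool_rot: [0.018, 1.0, 0.0, 0.001]
ft_force: [0.4, -0.0, -2.6]
grip_width: 0.0561
grasp_force: 65.4
```

Request:
{"api": "apply_moves", "payload": {
  "commands": [
    [-0.2,0,0,0],
    [-0.3,0,0,0],
    [-0.3,0,0,0],
    [-0.2,0,0,0],
    [0,0,0,0]
  ]
}}

```text
clock: 43.85
eef_pos: [0.5366, 0.0092, -0.0001]
tool_rot: [0.018, 1.0, 0.0, 0.001]
ft_force: [-0.7, -0.9, -1.8]
grip_width: 0.0564
grasp_force: 65.4
```

Run:
```python
from h import *
print(D(st()["eef_pos"]))
```

```text
t 43.85 p [ 5.366e-01  9.200e-03 -1.000e-04] yaw_x 177.93 z [ 0.001  0.    -1.   ] w 0.0564 q6 0.05 F [-0.7 -0.9 -1.8]
[-51.6   3. ]
```

Inside by about 30 mm without resistance. Continuing to the release point.

Request:
{"api": "apply_moves", "payload": {
  "commands": [
    [-0.3,0,0,0],
    [-0.4,0,0,0],
    [-0.4,0,0,0],
    [-0.3,0,0,0],
    [-0.2,0,0,0]
  ]
}}

```text
clock: 44.27
eef_pos: [0.5686, 0.0081, -0.0001]
tool_rot: [0.018, 1.0, 0.0, 0.001]
ft_force: [-0.2, -0.7, -2.8]
grip_width: 0.0562
grasp_force: 65.4
```

Request:
{"api": "apply_moves", "payload": {
  "commands": [
    [0,0,0.1,0],
    [0,0,0.03,0],
    [0,0,0,0],
    [0,0,0,0],
    [0,0,0,0]
  ]
}}

```text
clock: 44.68
eef_pos: [0.5674, 0.0081, -0.0024]
tool_rot: [0.018, 1.0, -0.0, 0.0]
ft_force: [1.8, -0.7, 1.2]
grip_width: 0.0563
grasp_force: 65.7
```

Request:
{"api": "apply_moves", "payload": {
  "commands": [
    [0,0,0,0],
    [0,0,0,0],
    [0,0,0,0],
    [0,0,-0.3,0],
    [0,0,-0.6,0]
  ],
  "claw": 0.12
}}

```text
clock: 45.1
eef_pos: [0.5653, 0.0081, 0.0141]
tool_rot: [0.018, 1.0, -0.0, -0.002]
ft_force: [-0.1, -0.7, -0.0]
grip_width: 0.0749
grasp_force: 0.0
```

Request:
{"api": "apply_moves", "payload": {
  "commands": [
    [0,0,-0.8,0],
    [0.8,0,-0.6,0],
    [1,0,0,0],
    [1,0,0,0],
    [0.6,0,0,0]
  ]
}}

```text
clock: 45.52
eef_pos: [0.497, 0.0106, 0.0437]
tool_rot: [0.018, 1.0, 0.0, -0.001]
ft_force: [-0.6, 0.2, -0.1]
grip_width: 0.0749
grasp_force: 0.0
```

Run:
```python
from h import *
print(D(st()["eef_pos"])); c=snap("wrist","w19"); blues(c,.026)
m=cv2.inRange(cv2.cvtColor(c["image"],cv2.COLOR_BGR2HSV),(104,130,60),(125,255,255))
for u in (230,257,285): print(D(ray(c,(u,np.where(m[:,u])[0].min()),.012)))
```

```text
t 45.52 p [0.497  0.0106 0.0437] yaw_x 177.93 z [-0.001  0.    -1.   ] w 0.0749 q6 0.06 F [-0.6  0.2 -0.1]
[-91.1   3.1]
blue [589.6  55.8] [19.1 14.9] yaw 87.9 px [305 318] [329 333]
blue [561.5   8.9] [55.7 51.7] yaw 87.9 px [221 269] [293 325]
[-43.4 -18.2]
[-43.3   3.6]
[-42.3  26.2]
```

Now close, lower and push, as before.

Request:
{"api": "apply_moves", "payload": {
  "commands": [
    [0,0,0,0],
    [0,0,0,0],
    [0,0,0.3,0],
    [0,0,0.4,0],
    [0,0,0.4,0]
  ],
  "claw": 1
}}

```text
clock: 45.98
eef_pos: [0.5, 0.0105, 0.0204]
tool_rot: [0.018, 1.0, 0.0, 0.0]
ft_force: [-0.5, -0.2, -0.1]
grip_width: 0.0142
grasp_force: 0.0
```

Request:
{"api": "apply_moves", "payload": {
  "commands": [
    [0,0,0.4,0],
    [0,0,0.4,0],
    [0,0,0.1,0],
    [0,0,0,0],
    [0,0,0,0]
  ]
}}

```text
clock: 46.4
eef_pos: [0.499, 0.0106, 0.0029]
tool_rot: [0.018, 1.0, -0.0, -0.0]
ft_force: [-0.6, 0.4, -0.4]
grip_width: 0.0001
grasp_force: 0.0
```

Request:
{"api": "apply_moves", "payload": {
  "commands": [
    [-0.5,0,0,0],
    [-0.5,0,0,0],
    [-0.4,0,0,0],
    [-0.4,0,0,0],
    [-0.4,0,0,0]
  ]
}}

```text
clock: 46.82
eef_pos: [0.5432, 0.009, 0.0034]
tool_rot: [0.018, 1.0, 0.0, -0.0]
ft_force: [-1.9, -0.0, 1.5]
grip_width: 0.0002
grasp_force: 0.9
```

Request:
{"api": "apply_moves", "payload": {
  "commands": [
    [-0.4,0,0,0],
    [-0.4,0,0,0],
    [-0.3,0,0,0],
    [-0.2,0,0,0],
    [0,0,0,0]
  ]
}}

```text
clock: 47.23
eef_pos: [0.5704, 0.008, 0.0032]
tool_rot: [0.018, 1.0, 0.0, 0.001]
ft_force: [0.2, -0.0, 0.3]
grip_width: -0.0002
grasp_force: 0.0
```

Request:
{"api": "apply_moves", "payload": {
  "commands": [
    [-0.1,0,0,0],
    [-0.1,0,0,0],
    [-0.05,0,0,0],
    [-0.05,0,0,0],
    [0,0,0,0]
  ]
}}

```text
clock: 47.65
eef_pos: [0.5752, 0.0078, 0.0031]
tool_rot: [0.018, 1.0, -0.0, 0.0]
ft_force: [-0.6, -0.3, -0.4]
grip_width: -0.0003
grasp_force: 0.3
```

Run:
```python
from h import *
print(D(st()["eef_pos"]))
```

```text
t 47.65 p [0.5752 0.0078 0.0031] yaw_x 177.93 z [ 0. -0. -1.] w -0.0003 q6 0.05 F [-0.6 -0.3 -0.4]
[-12.9   2.8]
```

Request:
{"api": "apply_moves", "payload": {
  "commands": [
    [-0.05,0,0,0],
    [-0.05,0,0,0],
    [-0.05,0,0,0],
    [0,0,0,0],
    [0,0,0,0]
  ]
}}

```text
clock: 48.07
eef_pos: [0.5784, 0.0077, 0.0033]
tool_rot: [0.018, 1.0, -0.0, 0.0]
ft_force: [0.0, -0.8, -0.3]
grip_width: -0.0
grasp_force: 0.2
```

Request:
{"api": "apply_moves", "payload": {
  "commands": [
    [-0.05,0,0,0],
    [-0.05,0,0,0],
    [-0.05,0,0,0],
    [0,0,0,0],
    [0,0,0,0]
  ]
}}

```text
clock: 48.48
eef_pos: [0.5801, 0.0076, 0.0031]
tool_rot: [0.018, 1.0, 0.0, -0.001]
ft_force: [-5.3, 0.3, 3.4]
grip_width: -0.0007
grasp_force: 2.5
```

Request:
{"api": "apply_moves", "payload": {
  "commands": [
    [-0.05,0,0,0],
    [-0.05,0,0,0],
    [0,0,0,0],
    [0,0,0,0],
    [0,0,0,0]
  ]
}}

```text
clock: 48.9
eef_pos: [0.5801, 0.0076, 0.0028]
tool_rot: [0.018, 1.0, 0.0, -0.003]
ft_force: [-9.3, 0.7, 6.6]
grip_width: 0.0001
grasp_force: 4.5
```

Run:
```python
from h import *
print(D(st()["eef_pos"]))
```

```text
t 48.9 p [0.5801 0.0076 0.0028] yaw_x 177.94 z [-0.005  0.    -1.   ] w 0.0001 q6 0.05 F [-9.3  0.7  6.6]
[-8.   2.8]
```

Home, with the same stop position as bay 1. Withdrawing to fetch the key.

Request:
{"api": "apply_moves", "payload": {
  "commands": [
    [0.2,0,0,0],
    [0.5,0,-0.2,0],
    [1,0,-1,0],
    [1,0,-1,0],
    [0.5,0,-1,0]
  ],
  "claw": 0
}}

```text
clock: 49.32
eef_pos: [0.5177, 0.0099, 0.0674]
tool_rot: [0.018, 1.0, -0.0, -0.0]
ft_force: [-0.1, -0.5, -0.4]
grip_width: 0.0607
grasp_force: 0.0
```

Run:
```python
from h import *
print(D(st()["eef_pos"])); c=snap("wrist","w20")
m=cv2.inRange(cv2.cvtColor(c["image"],cv2.COLOR_BGR2HSV),(100,60,60),(125,255,255))
for u in range(230,340,12):
    v=np.where(m[:,u])[0]
    if len(v): print(D(ray(c,(u,v.min()),.012)),end=" ")
t=snap("top","t20"); blues(t,.014)
s=plan((.41,.27,.10),-168.2,16)
```

```text
t 49.32 p [0.5177 0.0099 0.0674] yaw_x 177.93 z [-0.001 -0.    -1.   ] w 0.0607 q6 0.06 F [-0.1 -0.5 -0.4]
[-70.4   3. ]
[  4.7 -21.5] [  4.7 -10.4] [4.8 0.6] [ 4.8 11.7] [ 4.9 22.7] [ 5.  44.9] [ 5.  55.9] [0.377, 0.8, -0.091, -0.014]
[0.365, 0.805, -0.091, -0.014]
[0.353, 0.811, -0.091, -0.014]
[0.341, 0.816, -0.091, -0.014]
[0.328, 0.821, -0.091, -0.014]
[0.316, 0.826, -0.091, -0.014]
[0.303, 0.831, -0.091, -0.014]
[0.291, 0.835, -0.091, -0.014]
[0.278, 0.839, -0.091, -0.014]
[0.265, 0.843, -0.091, -0.014]
[0.252, 0.847, -0.091, -0.014]
[0.24, 0.851, -0.091, -0.014]
[0.227, 0.855, -0.091, -0.014]
[0.214, 0.858, -0.091, -0.014]
[0.201, 0.861, -0.091, -0.014]
[0.188, 0.864, -0.091, -0.014]
```

Both drives read flush and no blue is left loose. Going to the key.

Request:
{"api": "apply_moves", "payload": {
  "commands": [
    [0.38,0.8,-0.3,-0.014],
    [0.37,0.81,-0.3,-0.014],
    [0.35,0.81,-0.3,-0.014],
    [0.34,0.82,-0.3,-0.014],
    [0.33,0.82,-0.3,-0.014]
  ]
}}

```text
clock: 49.83
eef_pos: [0.4855, 0.0922, 0.0971]
tool_rot: [-0.019, 1.0, 0.0, 0.001]
ft_force: [0.1, 0.2, 0.2]
grip_width: 0.0857
grasp_force: 0.0
```

Request:
{"api": "apply_moves", "payload": {
  "commands": [
    [0.32,0.83,0,-0.014],
    [0.3,0.83,0,-0.014],
    [0.29,0.84,0,-0.014],
    [0.28,0.84,0,-0.014],
    [0.27,0.84,0,-0.014]
  ]
}}

```text
clock: 50.25
eef_pos: [0.4507, 0.1741, 0.0969]
tool_rot: [-0.056, 0.998, 0.0, 0.001]
ft_force: [0.1, 0.2, -0.8]
grip_width: 0.0854
grasp_force: 0.0
```

Request:
{"api": "apply_moves", "payload": {
  "commands": [
    [0.25,0.85,0,-0.014],
    [0.24,0.85,0,-0.014],
    [0.23,0.86,0,-0.014],
    [0.21,0.86,0,-0.014],
    [0.2,0.86,0,-0.014]
  ]
}}

```text
clock: 50.67
eef_pos: [0.4163, 0.256, 0.0969]
tool_rot: [-0.092, 0.996, 0.001, 0.001]
ft_force: [1.3, -0.2, 1.3]
grip_width: 0.0854
grasp_force: 0.0
```

Request:
{"api": "apply_moves", "payload": {
  "commands": [
    [0.6,0.7,0,-0.014],
    [0.6,0.3,0,0],
    [0,0,0,0],
    [0,0,0,0],
    [0,0,0,0]
  ]
}}

```text
clock: 51.08
eef_pos: [0.3886, 0.2693, 0.0972]
tool_rot: [-0.099, 0.995, 0.0, 0.001]
ft_force: [-0.6, -0.1, 1.3]
grip_width: 0.0859
grasp_force: 0.0
```

```bash
cat >> h.py <<'E'
def key(c,z0):
    "black grip slab seen by wrist: longest dark blob near the image centre; foot top: grey; returns its top-face rect"
    g=c["image"].max(2); m=(g<60).astype(np.uint8); m[235:]=0
    for k in cv2.findContours(m,0,2)[0]:
        if cv2.contourArea(k)<200: continue
        w=np.array([ray(c,q[0],z0+.058)[:2]*1000 for q in cv2.convexHull(k)],np.float32); r=cv2.minAreaRect(w); px=k.reshape(-1,2)
        B=cv2.boxPoints(r); e=max(B[1]-B[0],B[2]-B[1],key=np.linalg.norm)
        print("dark",np.round(r[0],1),np.round(r[1],1),"yaw %.1f"%(np.degrees(np.arctan2(e[1],e[0]))%180),"px",px.min(0),px.max(0))
E
python3 - <<'E'
from h import *
st(); c=snap("wrist","w21"); key(c,.004); plan((.3882,.2868,.098),-167.9,5)
a=[proj(c,p) for p in((.3882+.031,.2868+.0066,.062),(.3882-.031,.2868-.0066,.062))]; print("expected slab px",np.round(a))
E
```

```text
t 51.08 p [0.3886 0.2693 0.0972] yaw_x -168.66 z [ 0.001  0.    -1.   ] w 0.0859 q6 0.41 F [-0.6 -0.1  1.3]
dark [376.9 284.5] [54.7 15.8] yaw 12.0 px [268 166] [289 234]
[-0.029, 0.173, -0.007, -0.003]
[-0.029, 0.173, -0.007, -0.003]
[-0.03, 0.173, -0.007, -0.003]
[-0.03, 0.173, -0.007, -0.003]
[-0.031, 0.173, -0.007, -0.003]
expected slab px [[278. 252.]
 [279. 175.]]
```

The key is where I left it. Aligning, descending and gripping.

Request:
{"api": "apply_moves", "payload": {
  "commands": [
    [-0.05,0.3,0.3,-0.008],
    [-0.05,0.3,0.8,-0.006],
    [-0.05,0.26,0.8,0],
    [0,0,0.8,0],
    [0,0,0.6,0]
  ]
}}

```text
clock: 51.55
eef_pos: [0.3875, 0.2869, 0.0296]
tool_rot: [-0.106, 0.994, -0.0, -0.0]
ft_force: [0.5, -0.4, 0.3]
grip_width: 0.0858
grasp_force: 0.0
```

Request:
{"api": "apply_moves", "payload": {
  "commands": [
    [0,0,0.4,0],
    [0,0,0.25,0],
    [0,0,0,0],
    [0,0,0,0],
    [0,0,0,0]
  ]
}}

```text
clock: 51.97
eef_pos: [0.3881, 0.2873, 0.0189]
tool_rot: [-0.106, 0.994, 0.0, 0.001]
ft_force: [1.3, -0.9, -0.4]
grip_width: 0.0853
grasp_force: 0.0
```

Run:
```python
from h import *
st(); plan((.3880,.2867,.0171),-167.95,1)
```

```text
t 51.97 p [0.3881 0.2873 0.0189] yaw_x -167.8 z [ 0.001  0.001 -1.   ] w 0.0853 q6 0.42 F [ 1.3 -0.9 -0.4]
[0.01, -0.029, 0.088, 0.002]
```

Request:
{"api": "apply_moves", "payload": {
  "commands": [
    [0,-0.02,0.06,0],
    [0,0,0,0],
    [0,0,0,0],
    [0,0,0,0],
    [0,0,0,0]
  ],
  "claw": 1
}}

```text
clock: 52.38
eef_pos: [0.3876, 0.2866, 0.0172]
tool_rot: [-0.106, 0.994, 0.0, 0.0]
ft_force: [-0.0, 0.6, -0.3]
grip_width: 0.0257
grasp_force: 0.0
```

Request:
{"api": "apply_moves", "payload": {
  "commands": [
    [0,0,0,0],
    [0,0,0,0],
    [0,0,0,0],
    [0,0,0,0],
    [0,0,0,0]
  ]
}}

```text
clock: 52.8
eef_pos: [0.3877, 0.2867, 0.0173]
tool_rot: [-0.106, 0.994, 0.0, 0.0]
ft_force: [0.1, -0.1, 2.8]
grip_width: 0.017
grasp_force: 59.2
```

Run:
```python
from h import *
st()
```

```text
t 52.8 p [0.3877 0.2867 0.0173] yaw_x -167.79 z [ 0.  0. -1.] w 0.017 q6 0.42 F [ 0.1 -0.1  2.8]
```

Request:
{"api": "apply_moves", "payload": {
  "commands": [
    [0,0,-0.3,0],
    [0,0,-1,0],
    [0,0,-1,0],
    [0,0,-1,0],
    [0,0,-1,0]
  ]
}}

```text
clock: 53.22
eef_pos: [0.3867, 0.2861, 0.1036]
tool_rot: [-0.106, 0.994, -0.0, -0.001]
ft_force: [0.1, -0.1, -1.4]
grip_width: 0.0165
grasp_force: 58.6
```

Run:
```python
from h import *
st(); plan((.6515,.141,.10),-113,16)
```

```text
t 53.22 p [0.3867 0.2861 0.1036] yaw_x -167.79 z [-0.002 -0.001 -1.   ] w 0.0165 q6 0.42 F [ 0.1 -0.1 -1.4]
[-0.713, -0.618, 0.011, -0.057]
[-0.674, -0.66, 0.011, -0.057]
[-0.634, -0.699, 0.011, -0.057]
[-0.591, -0.735, 0.011, -0.057]
[-0.546, -0.769, 0.011, -0.057]
[-0.499, -0.801, 0.011, -0.057]
[-0.45, -0.829, 0.011, -0.057]
[-0.4, -0.854, 0.011, -0.057]
[-0.348, -0.877, 0.011, -0.057]
[-0.295, -0.896, 0.011, -0.057]
[-0.241, -0.912, 0.011, -0.057]
[-0.186, -0.925, 0.011, -0.057]
[-0.131, -0.934, 0.011, -0.057]
[-0.075, -0.94, 0.011, -0.057]
[-0.018, -0.943, 0.011, -0.057]
[0.038, -0.943, 0.011, -0.057]
```

Request:
{"api": "apply_moves", "payload": {
  "commands": [
    [-0.71,-0.62,0,-0.057],
    [-0.67,-0.66,0,-0.057],
    [-0.63,-0.7,0,-0.057],
    [-0.59,-0.73,0,-0.057],
    [-0.55,-0.77,0,-0.057]
  ]
}}

```text
clock: 53.63
eef_pos: [0.4701, 0.2405, 0.1028]
tool_rot: [-0.255, 0.967, -0.0, -0.001]
ft_force: [0.5, 0.3, -0.9]
grip_width: 0.0176
grasp_force: 58.7
```

Request:
{"api": "apply_moves", "payload": {
  "commands": [
    [-0.5,-0.8,0,-0.057],
    [-0.45,-0.83,0,-0.057],
    [-0.4,-0.85,0,-0.057],
    [-0.35,-0.88,0,-0.057],
    [-0.3,-0.9,0,-0.057]
  ]
}}

```text
clock: 54.05
eef_pos: [0.5529, 0.1951, 0.1025]
tool_rot: [-0.395, 0.919, 0.0, -0.001]
ft_force: [-0.1, 0.4, -1.9]
grip_width: 0.0173
grasp_force: 58.7
```

Request:
{"api": "apply_moves", "payload": {
  "commands": [
    [-0.24,-0.91,0,-0.057],
    [-0.19,-0.92,0,-0.057],
    [-0.13,-0.93,0,-0.057],
    [-0.08,-0.94,0,-0.057],
    [-0.02,-0.94,0,-0.057]
  ]
}}

```text
clock: 54.47
eef_pos: [0.6354, 0.1501, 0.1023]
tool_rot: [-0.528, 0.85, 0.0, -0.001]
ft_force: [0.1, 0.4, -1.9]
grip_width: 0.017
grasp_force: 58.7
```

Request:
{"api": "apply_moves", "payload": {
  "commands": [
    [0.04,-0.94,0.2,-0.057],
    [0,0,0.5,0],
    [0,0,0.5,0],
    [0,0,0.4,0],
    [0,0,0,0]
  ]
}}

```text
clock: 54.88
eef_pos: [0.6488, 0.1416, 0.0675]
tool_rot: [-0.552, 0.834, 0.001, -0.003]
ft_force: [-1.1, -0.9, -1.8]
grip_width: 0.0171
grasp_force: 58.9
```

Request:
{"api": "apply_moves", "payload": {
  "commands": [
    [0,0,0,0],
    [0,0,0,0],
    [0,0,0,0],
    [0,0,0,0],
    [0,0,0,0]
  ]
}}

```text
clock: 55.3
eef_pos: [0.6522, 0.1419, 0.0718]
tool_rot: [-0.552, 0.834, -0.0, 0.001]
ft_force: [-0.0, 0.6, -0.1]
grip_width: 0.017
grasp_force: 58.9
```

Run:
```python
from h import *
st(); plan((.6514,.141,.0655),-113,1)
```

```text
t 55.3 p [0.6522 0.1419 0.0718] yaw_x -113.05 z [ 0.001  0.    -1.   ] w 0.017 q6 -0.95 F [-0.   0.6 -0.1]
[0.059, 0.019, 0.315, -0.001]
```

Request:
{"api": "apply_moves", "payload": {
  "commands": [
    [0.05,0.02,0.3,0],
    [0,0,0.2,0],
    [0,0,0.2,0],
    [0,0,0.1,0],
    [0,0,0,0]
  ]
}}

```text
clock: 55.72
eef_pos: [0.6504, 0.1407, 0.0538]
tool_rot: [-0.551, 0.834, 0.0, -0.001]
ft_force: [0.2, -0.0, -1.7]
grip_width: 0.0171
grasp_force: 59.0
```

Request:
{"api": "apply_moves", "payload": {
  "commands": [
    [0,0,0.1,0],
    [0,0,0.1,0],
    [0,0,0.1,0],
    [0,0,0,0],
    [0,0,0,0]
  ]
}}

```text
clock: 56.13
eef_pos: [0.6514, 0.1409, 0.0494]
tool_rot: [-0.551, 0.834, -0.0, 0.0]
ft_force: [-0.3, -1.7, 0.5]
grip_width: 0.0171
grasp_force: 59.0
```

Seated. Turning clockwise by about 80°.

Request:
{"api": "apply_moves", "payload": {
  "commands": [
    [0,0,0,0.08],
    [0,0,0,0.1],
    [0,0,0,0.1],
    [0,0,0,0.1],
    [0,0,0,0.1]
  ]
}}

```text
clock: 56.55
eef_pos: [0.6524, 0.1409, 0.0495]
tool_rot: [-0.324, 0.946, -0.0, 0.001]
ft_force: [2.3, -0.2, -0.2]
grip_width: 0.0173
grasp_force: 59.0
```

Request:
{"api": "apply_moves", "payload": {
  "commands": [
    [0,0,0,0.1],
    [0,0,0,0.1],
    [0,0,0,0.1],
    [0,0,0,0.1],
    [0,0,0,0.1]
  ]
}}

```text
clock: 56.97
eef_pos: [0.6522, 0.1413, 0.0494]
tool_rot: [-0.069, 0.998, 0.0, 0.001]
ft_force: [1.3, 1.1, -0.8]
grip_width: 0.0171
grasp_force: 59.0
```

Request:
{"api": "apply_moves", "payload": {
  "commands": [
    [0,0,0,0.1],
    [0,0,0,0.1],
    [0,0,0,0.08],
    [0,0,0,0],
    [0,0,0,0]
  ]
}}

```text
clock: 57.38
eef_pos: [0.6518, 0.1415, 0.0494]
tool_rot: [0.074, 0.997, 0.001, 0.001]
ft_force: [2.1, 2.2, -0.2]
grip_width: 0.0171
grasp_force: 59.1
```

Run:
```python
from h import *
o=st(); print(o["ft_torque"])
```

```text
t 57.38 p [0.6518 0.1415 0.0494] yaw_x 171.48 z [ 0.002  0.001 -1.   ] w 0.0171 q6 0.36 F [ 2.1  2.2 -0.2]
[ 0.44787832 -0.39699947  0.02244338]
```

Request:
{"api": "apply_moves", "payload": {
  "commands": [
    [0,0,0,0.05],
    [0,0,0,0.04],
    [0,0,0,0],
    [0,0,0,0],
    [0,0,0,0]
  ]
}}

```text
clock: 57.8
eef_pos: [0.6518, 0.1417, 0.0494]
tool_rot: [0.121, 0.993, 0.001, 0.001]
ft_force: [2.6, 4.0, -1.0]
grip_width: 0.0173
grasp_force: 59.2
```

Run:
```python
from h import *
o=st(); print(o["ft_torque"])
```

```text
t 57.8 p [0.6518 0.1417 0.0494] yaw_x 166.07 z [ 0.001  0.001 -1.   ] w 0.0173 q6 0.46 F [ 2.6  4.  -1. ]
[ 0.84678842 -0.56177509  0.26484107]
```

Request:
{"api": "apply_moves", "payload": {
  "commands": [
    [0,0,0,0.04],
    [0,0,0,0],
    [0,0,0,0],
    [0,0,0,0],
    [0,0,0,0]
  ]
}}

```text
clock: 58.22
eef_pos: [0.6517, 0.1417, 0.0494]
tool_rot: [0.142, 0.99, 0.001, 0.001]
ft_force: [2.9, 4.5, -1.1]
grip_width: 0.0172
grasp_force: 59.5
```

Run:
```python
from h import *
o=st(); print(o["ft_torque"])
```

```text
t 58.22 p [0.6517 0.1417 0.0494] yaw_x 163.7 z [ 0.001  0.001 -1.   ] w 0.0172 q6 0.5 F [ 2.9  4.5 -1.1]
[ 1.03476817 -0.63162314  0.82675509]
```

Request:
{"api": "apply_moves", "payload": {
  "commands": [
    [0,0,0,-0.06],
    [0,0,0,-0.06],
    [0,0,-0.1,-0.03],
    [0,0,-0.3,0],
    [0,0,-0.5,0]
  ]
}}

```text
clock: 58.63
eef_pos: [0.6492, 0.1401, 0.0654]
tool_rot: [0.066, 0.998, -0.001, -0.002]
ft_force: [-1.2, 0.3, -2.5]
grip_width: 0.0174
grasp_force: 59.1
```

Request:
{"api": "apply_moves", "payload": {
  "commands": [
    [0,0,-0.7,0],
    [0,0,-0.7,0],
    [0,0,-0.7,0],
    [0,0,0,0],
    [0,0,0,0]
  ]
}}

```text
clock: 59.05
eef_pos: [0.6516, 0.14, 0.1104]
tool_rot: [0.066, 0.998, -0.0, 0.001]
ft_force: [-0.7, -0.5, -1.3]
grip_width: 0.0167
grasp_force: 59.2
```

Run:
```python
from h import *
st(); c=snap("wrist","w22"); d=load("w6")
# rail check: bays 3 columns, look at strip positions in dock x at z .012
for dy in(-.03,-.08,.03):
  for z in(.011,.021): print(dy,z,[proj(c,np.r_[W(x,dy),z]).round(1).tolist() for x in(-.0105,-.003)],"sill",proj(c,np.r_[W(-.011,dy),.012]).round(1))
  u,v=proj(c,np.r_[W(-.006,dy),.015]); u=int(u);v=int(v)
  if 0<=u<512 and 14<=v<370: print(u,v-14,c["image"][v-14:v+14,u].mean(1).astype(int).tolist())
plan((.389,.2865,.10),-168,16)
```

```text
t 59.05 p [0.6516 0.14   0.1104] yaw_x 172.46 z [ 0.002 -0.001 -1.   ] w 0.0167 q6 0.34 F [-0.7 -0.5 -1.3]
-0.03 0.011 [[71.6, 134.4], [74.0, 142.4]] sill [ 70.7 134. ]
-0.03 0.021 [[64.3, 135.4], [66.8, 143.8]] sill [ 70.7 134. ]
70 125 [214, 214, 214, 214, 214, 214, 213, 207, 188, 141, 121, 153, 166, 167, 167, 167, 167, 166, 157, 136, 121, 121, 132, 145, 151, 152, 155, 164]
-0.08 0.011 [[20.1, 139.8], [22.9, 147.7]] sill [ 19.  139.4]
-0.08 0.021 [[10.8, 141.0], [13.8, 149.3]] sill [ 19.  139.4]
18 131 [213, 213, 213, 213, 213, 214, 212, 198, 160, 118, 138, 162, 168, 168, 168, 168, 168, 164, 146, 126, 119, 119, 119, 119, 119, 119, 119, 119]
0.03 0.011 [[134.2, 127.8], [136.1, 136.0]] sill [133.6 127.4]
0.03 0.021 [[129.3, 128.6], [131.3, 137.1]] sill [133.6 127.4]
133 119 [215, 215, 215, 215, 215, 215, 213, 195, 149, 114, 148, 166, 167, 168, 167, 168, 168, 164, 144, 125, 120, 120, 116, 94, 76, 99, 136, 154]
[0.871, 0.347, 0.028, -0.02]
[0.864, 0.365, 0.028, -0.02]
[0.856, 0.383, 0.028, -0.02]
[0.847, 0.401, 0.028, -0.02]
[0.838, 0.419, 0.028, -0.02]
[0.829, 0.437, 0.028, -0.02]
[0.82, 0.455, 0.028, -0.02]
[0.81, 0.472, 0.028, -0.02]
[0.8, 0.489, 0.028, -0.02]
[0.789, 0.506, 0.028, -0.02]
[0.778, 0.523, 0.028, -0.02]
[0.767, 0.539, 0.028, -0.02]
[0.755, 0.556, 0.028, -0.02]
[0.743, 0.572, 0.028, -0.02]
[0.731, 0.587, 0.028, -0.02]
[0.718, 0.603, 0.028, -0.02]
```

Torque reached 0.83 N m, so it is against the locked stop, and the rail edge rows match the raised height. Returning the key to the pad.

Request:
{"api": "apply_moves", "payload": {
  "commands": [
    [0.87,0.35,0,-0.02],
    [0.86,0.37,0,-0.02],
    [0.86,0.38,0,-0.02],
    [0.85,0.4,0,-0.02],
    [0.84,0.42,0,-0.02]
  ]
}}

```text
clock: 59.52
eef_pos: [0.5672, 0.1862, 0.1074]
tool_rot: [0.013, 1.0, -0.001, -0.002]
ft_force: [0.1, 0.9, -1.7]
grip_width: 0.0174
grasp_force: 59.2
```

Request:
{"api": "apply_moves", "payload": {
  "commands": [
    [0.83,0.44,0,-0.02],
    [0.82,0.46,0,-0.02],
    [0.81,0.47,0,-0.02],
    [0.8,0.49,0,-0.02],
    [0.79,0.51,0,-0.02]
  ]
}}

```text
clock: 59.93
eef_pos: [0.4855, 0.2322, 0.1077]
tool_rot: [-0.04, 0.999, -0.001, -0.001]
ft_force: [0.0, 0.4, -0.7]
grip_width: 0.017
grasp_force: 59.2
```

Request:
{"api": "apply_moves", "payload": {
  "commands": [
    [0.78,0.52,0,-0.02],
    [0.77,0.54,0,-0.02],
    [0.76,0.56,0,-0.02],
    [0.74,0.57,0,-0.02],
    [0.73,0.59,0,-0.02]
  ]
}}

```text
clock: 60.35
eef_pos: [0.4039, 0.2781, 0.1078]
tool_rot: [-0.092, 0.996, -0.001, -0.001]
ft_force: [-0.6, 0.6, -1.9]
grip_width: 0.0176
grasp_force: 59.2
```

Request:
{"api": "apply_moves", "payload": {
  "commands": [
    [0.72,0.6,0.4,-0.02],
    [0,0,0.7,0],
    [0,0,0.7,0],
    [0,0,0.3,0],
    [0,0,0,0]
  ]
}}

```text
clock: 60.77
eef_pos: [0.3874, 0.2864, 0.0648]
tool_rot: [-0.102, 0.995, -0.002, -0.002]
ft_force: [-0.3, -0.7, -2.4]
grip_width: 0.0171
grasp_force: 59.2
```

Request:
{"api": "apply_moves", "payload": {
  "commands": [
    [0,0,0,0],
    [0,0,0,0],
    [0,0,0,0],
    [0,0,0,0],
    [0,0,0,0]
  ]
}}

```text
clock: 61.18
eef_pos: [0.3898, 0.2882, 0.0675]
tool_rot: [-0.102, 0.995, 0.0, 0.0]
ft_force: [-0.3, 0.2, -2.2]
grip_width: 0.0171
grasp_force: 59.2
```

Run:
```python
from h import *
st(); plan((.389,.2865,.0185),-168,5)
```

```text
t 61.18 p [0.3898 0.2882 0.0675] yaw_x -168.29 z [ 0.001  0.001 -1.   ] w 0.0171 q6 0.43 F [-0.3  0.2 -2.2]
[0.011, -0.015, 0.49, -0.001]
[0.011, -0.015, 0.49, -0.001]
[0.011, -0.015, 0.49, -0.001]
[0.011, -0.015, 0.49, -0.001]
[0.011, -0.015, 0.49, -0.001]
```

Request:
{"api": "apply_moves", "payload": {
  "commands": [
    [0.05,-0.06,0.6,0],
    [0.02,-0.04,0.6,0],
    [0,0,0.6,0],
    [0,0,0.4,0],
    [0,0,0.15,0]
  ]
}}

```text
clock: 61.6
eef_pos: [0.3877, 0.2853, 0.019]
tool_rot: [-0.102, 0.995, -0.0, -0.001]
ft_force: [0.2, -0.6, -1.3]
grip_width: 0.017
grasp_force: 59.2
```

Request:
{"api": "apply_moves", "payload": {
  "commands": [
    [0,0,0.06,0],
    [0,0,0.05,0],
    [0,0,0.05,0],
    [0,0,0,0],
    [0,0,0,0]
  ]
}}

```text
clock: 62.02
eef_pos: [0.3887, 0.2861, 0.0173]
tool_rot: [-0.102, 0.995, 0.0, 0.0]
ft_force: [0.6, -0.6, -0.3]
grip_width: 0.0172
grasp_force: 59.1
```

Run:
```python
from h import *
st()
```

```text
t 62.02 p [0.3887 0.2861 0.0173] yaw_x -168.27 z [ 0.001  0.001 -1.   ] w 0.0172 q6 0.43 F [ 0.6 -0.6 -0.3]
```

Request:
{"api": "apply_moves", "payload": {
  "commands": [
    [0,0,0.03,0],
    [0,0,0,0],
    [0,0,0,0],
    [0,0,0,0],
    [0,0,0,0]
  ]
}}

```text
clock: 62.43
eef_pos: [0.3888, 0.2861, 0.0173]
tool_rot: [-0.102, 0.995, 0.0, 0.001]
ft_force: [-1.4, -1.0, 5.5]
grip_width: 0.0172
grasp_force: 60.1
```

Request:
{"api": "apply_moves", "payload": {
  "commands": [
    [0,0,0,0],
    [0,0,0,0],
    [0,0,0,0],
    [0,0,0,0],
    [0,0,0,0]
  ],
  "claw": 0
}}

```text
clock: 62.85
eef_pos: [0.3883, 0.2858, 0.0161]
tool_rot: [-0.102, 0.995, -0.0, -0.0]
ft_force: [-0.7, 0.8, -0.4]
grip_width: 0.0762
grasp_force: 0.0
```

Request:
{"api": "apply_moves", "payload": {
  "commands": [
    [0,0,-0.4,0],
    [0,0,-1,0],
    [0,0,-1,0],
    [0,0,-1,0],
    [0,0,-1,0]
  ]
}}

```text
clock: 63.27
eef_pos: [0.3882, 0.2857, 0.1056]
tool_rot: [-0.102, 0.995, -0.0, -0.0]
ft_force: [-0.4, -0.2, -0.5]
grip_width: 0.0857
grasp_force: 0.0
```

Request:
{"api": "apply_moves", "payload": {
  "commands": [
    [0,0,-0.8,0],
    [0,0,-0.8,0],
    [0,0,-0.8,0],
    [0,0,-0.5,0],
    [0,0,0,0]
  ]
}}

```text
clock: 63.68
eef_pos: [0.3897, 0.2869, 0.1652]
tool_rot: [-0.102, 0.995, 0.001, 0.002]
ft_force: [0.9, 0.7, -0.1]
grip_width: 0.0855
grasp_force: 0.0
```

Run:
```python
from h import *
st(); c=snap("wrist","w23"); key(c,.004)
P=[np.r_[.389+.0313*s,.286+.0065*s,.062] for s in(1,-1)]; print("expected slab ends",[proj(c,p).round(0).tolist() for p in P])
s=snap("scene","s23"); s0=load("scene0")
# rail: compare scene rail strip now vs start (locked) and sensitivity
x=[np.r_[W(-.0065,y),.021] for y in(-.12,-.065,.0035,.07)]
for p in x:
    u,v=proj(s,p).round().astype(int); print((u,v),[int(cv2.absdiff(s["image"][v-4:v+5,u-4:u+5],s0["image"][v-4:v+5,u-4:u+5]).mean())])
# lock bar direction in scene: diff around head
u,v=proj(s,(.6515,.141,.048)).round().astype(int); print("lock diff",cv2.absdiff(s["image"][v-9:v+10,u-12:u+13],s0["image"][v-9:v+10,u-12:u+13]).mean())
for n,(a,b,e,f) in {"jar":(190,215,230,270),"hex":(125,165,175,220)}.items(): print(n,cv2.absdiff(s["image"][b:f,a:e],s0["image"][b:f,a:e]).mean())
```

```text
t 63.68 p [0.3897 0.2869 0.1652] yaw_x -168.27 z [ 0.004  0.003 -1.   ] w 0.0855 q6 0.43 F [ 0.9  0.7 -0.1]
dark [385.8 286.2] [65.6 14.6] yaw 11.7 px [249 150] [263 213]
expected slab ends [[255.0, 215.0], [255.0, 154.0]]
(np.int64(220), np.int64(168)) [0]
(np.int64(233), np.int64(177)) [0]
(np.int64(249), np.int64(188)) [9]
(np.int64(266), np.int64(200)) [8]
lock diff 3.745263157894737
jar 0.8574242424242424
hex 1.0264242424242425
```

Run:
```python
from h import *
s=load("s23"); s0=load("scene0"); d=cv2.absdiff(s["image"],s0["image"]).max(2)
for y in(-.12,-.065):
    u,v=proj(s,np.r_[W(-.0065,y),.021]).round().astype(int); print(d[v-4:v+5,u-4:u+5].max())
u,v=proj(s,(.6515,.141,.048)).round().astype(int); print(u,v); print(d[v-9:v+10:1,u-14:u+14:2])
```

```text
6
4
267 221
[[54 53 53 56 53 48 14  1  1  1  1  0  1  0]
 [52 52 52 53 51 29  1  1  0  0  0  1  1  1]
 [53 53 52 51 48  8  0  1  0  0  1  0  0  0]
 [53 55 51 49 27  1  0  0  1  0  0  0  1  1]
 [51 52 50 36  3  1  1  0  0  1  1  0  0  1]
 [53 51 47  7  0  0  0  0  0  1  0  1  1  1]
 [54 50 25  1  0  0  0  1  2  1  1  0  1  0]
 [51 38  4  1  1  0  1 12  1  2  2  0  1  0]
 [46  6  0  0  0  1  1  5  1  2  7  1  1  1]
 [29  1  0  0  1  1  2  2  5  2  3  1  0  0]
 [ 6  1  0  0  0  6  2  2  4  5  4  1  0  0]
 [ 1  0  1  0  3 19  2  2  3  4  2  1  1  0]
 [ 1  0  1  1  1 22  2  1  1  1  1  1  0  1]
 [ 0  0  1  1  4  3  4  7  2  1  2  1  0  0]
 [ 1  0  1  0  5  2 10  3  2  1  0  1  0  0]
 [ 0  0  1  0  3  4 10  7  1  1  1  1  0  0]
 [ 1  0  0  0  5  4  6  2  0  1  1  0  0  0]
 [ 0  0  0  0  1  2  3  2  2  1  1  0  1  0]
 [ 1  1  1  0  0  0  1  1  1  0  1  0  1  0]]
```

The rail and lock match their starting locked appearance, the key is upright mid-pad, and the jar and stand are unmoved. Handing in.

```bash
python3 -c "
from workcell import bot
print(bot.job_done())"
```

```text
the job is handed in; nothing more can be done
None
```

I handed the job in with both loose blue drives home in bays 1 and 2, the lock turned shut with the rail up, the key standing on the middle of its pad, and the jar and hex stand untouched; the hand-in gave no verdict.

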